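# Clamp the copper strip with the draw latch

## Task

Clamp the copper strip: bring the latch's sprung loop over the hooked keeper on the sliding jaw, down and back under its turned-down lip until it meets the keeper's post, so that it stays hooked there by itself when let go; then press the lever down past centre until it lies flat and the jaw is drawn up. The jaw is hand-set, so find the keeper by feel and be gentle: stop lowering or pulling the loop as soon as it meets the keeper (do not drag the jaw with it), do not force the lever, and leave the other tools where they are.

Things in the scene. Friction and masses are not known exactly. Their poses are not given: they have to be found in the camera images.
- clamp: Bench clamp fixed to the table: grey steel bed 300 x 120 x 18 mm, two brown wooden jaws on it, a 37 mm wide copper strip lying across between them. Origin: centre of its underside, on the table. x runs along it from the lever (fixed jaw, x = -140 to -12 mm, top 45 mm above the table) to the keeper (sliding jaw); z up; y across. The latch moves in its x-z plane at y = 0.
- lever_hinge (a point): The lever's pin, at x = -30, y = 0, z = 64 mm in the clamp's frame; the lever turns about the clamp's y axis.
- lever (a joint): Lever angle a (rad): 0 flat, handle along the clamp's -x; pi/2 upright; to 2.75 leaning over towards the keeper, where it starts (2.0 to 2.4). Friction 0.07 N m: stays where left. Pressing it down with the loop hooked takes up to about 14 N at 62 mm from the pin, most near 0.9 rad; past centre, below about 0.25 rad, it snaps flat and stays.
- handle: The lever's steel handle, which turns with the lever: a plate 30 mm wide, 7 mm thick, from 22 to 82 mm from the pin. Origin on the pin; it runs along its own -x; its own +z is the face to press on (up when flat, to the keeper when upright).
- handle_end (a point): The free end of the handle, 82 mm from the lever's pin.
- loop: Steel wire loop pivoted on the lever, sprung upwards (about 0.5 N at the bar when lowered). Origin on its pivot, at x = -30 - 18 cos(a - 0.14), z = 64 + 18 sin(a - 0.14) mm in the clamp's frame (a: lever angle). Its x runs along the loop to the bar, its z is up when it lies flat. Side wires 5 mm thick at y = +-20 mm. Moving the bar along the clamp turns the lever with it (about 4 N).
- loop_bar (a point): Middle of the loop's cross bar (round, 6 mm thick, 46 mm wide), 102 mm from the loop's pivot along its x.
- loop_grip (a point): Centre of the loop's finger grip: a round steel cross-piece, 10 mm thick and 36 mm long across the clamp (y), on a 7 mm stem standing up just beyond the bar. The point lies 22 mm beyond the bar along the loop's x and 30 mm above it along the loop's z. Pinched with the fingers on its two sides along the clamp's x, it turns between them as the loop tips.
- punch: Loose square steel punch, 100 mm long, 8 mm thick, lying on the fixed jaw beside the lever. Origin at its underside. Leave it alone.
- punch_can: Loose blue can of punches, 76 mm wide, about 150 mm tall with its punches. Origin at the centre of its underside. Leave it alone.
- hammer: Loose hammer lying on the table, 260 mm long. Leave it alone.
- offcut: Loose wooden block 90 x 60 x 30 mm. Leave it alone.
- keeper_mark (a point): Nominal place of the keeper's seat (axis of the seated bar), 54 mm above the table. The sliding jaw is hand-set: the real seat (keeper_seat) lies up to 6 mm from here along the clamp's x and up to 3.5 mm above or below; not measured: feel for it. The jaw (jaw_c0; 96 x 100 mm, top about 40 mm up) slides to -x 4 to 17 mm on closing, against a spring: 16 N to start, then 3.5 N per mm.
- lowering_point (a point): 16.5 mm beyond keeper_mark (+x), same height: a bar lowered with its axis here clears the lip at any setting of the jaw. Lowered, it lands on two flat steel shoulders (30 mm long) with its axis 4.5 mm below the real seat; from just above them it is drawn in -x under the lip's edge until it meets the post. Let go there, the sprung bar rises behind the edge and stays hooked.
- lip_place (a point): Nominal place (shifts with the real seat) of the keeper's lip edge. The keeper is a steel hook 16 mm wide (y): a post on the seat's -x side, face 3 mm from it; a lip from the post over the bar, underside 3.5 mm above the seat, top 7.5 mm above; its turned-down edge is 2 mm thick, 4 to 6 mm beyond the seat (+x), reaching down to 1.5 mm above the seat, which is this point.

How it is judged:
On the way:
1. the loop is hooked: its bar sits in the keeper, under the lip and against the post, with nothing touching the loop and before the lever is touched (distance between loop_bar and keeper_seat below 0.0055 m and contact force between each of the arm, the fingers and loop below 0.1 N and value of joint lever above 0.7 rad and horizontal distance between loop_bar and keeper_seat below 0.003 m and contact force between the fingers and handle_c0 below 0.1 N), for 0.2 s.
At the end, for the whole second after the job is handed in: The lever lies flat (within 0.05 rad), the loop's bar is in the keeper (within 5 mm of its real seat) and the jaw has been drawn up by at least 3 mm (value of joint lever below 0.05 rad and distance between loop_bar and keeper_seat below 0.005 m and distance of jaw_c0 from where it was at the start of the episode above 0.003 m); the robot touches nothing.
It fails at once if the loop pressed or pulled against the keeper with more than 40 N by the hand (contact force between loop and jaw above 40 N and contact force between the fingers and loop above 0.5 N).
It fails at once if the jaw dragged more than 1.5 mm by pulling the loop instead of with the lever (distance of jaw_c0 from where it was at the start of the episode above 0.0015 m and contact force between the fingers and loop above 0.5 N).
It fails at once if the lever pressed with more than 40 N (contact force between any of the arm, the fingers and handle_c0 above 40 N).
It fails at once if another tool moved more than 3 cm (distance of any of punch, punch_can, hammer, offcut from where it was at the start of the episode above 0.03 m).
It also fails if it takes over 58 s, if anything falls off the work surface, if the arm or the gripper's body presses on something with over 40 N, if the wrist force passes 120 N, or if a joint passes its speed limit or range.

## Robot

A 6-joint arm with a two-finger parallel gripper is mounted at the origin on the work surface. World frame = base frame: x ahead of the robot, y to its left, z up, the work surface at z = 0. Lengths are in m, angles in rad, forces in N, time in s.
With the tool pointing down it reaches from about 0.275 to 0.75 m from the base axis. Payload 10.2 kg.
Tool frame: the origin (TCP) lies midway between the tips of the shut fingers; the grasp point (between the pads) lies 19 mm behind it; x points along the fingers, y is the direction in which the jaws open and shut, and the axes are right-handed (so a half turn about x gives the same grasp; the last joint's range is limited). The gripper opens to 85 mm and grips with 20 to 120 N. Pads are 22 mm wide; open, the fingers measure 114 mm over their backs; the gripper's body (76 mm by 85 mm) begins 54 mm behind the grasp point. The pads swing forward as they close: fully open they stand 13 mm farther back than shut.
Start: joints at [0.915, 0.313, 1.498, -0, 1.331, -0.223], TCP at [0.22, 0.477, 0.208] pointing down, gripper open.
Joint ranges: [-2.94, 2.94], [-0.97, 2.17], [0.19, 2.56], [-1.23, 4.37], [0.02, 3.11], [-2.88, 2.88]. Speed limits (rad/s): [2.39, 2.39, 3.01, 3.14, 3.14, 3.14].

## Interface

Orientations are given as a unit quaternion [x, y, z, w].
In Python, from rig import env gives the robot as it stands. The module is installed in compiled form; this text tells all that it offers.
- The arm moves only by the tool step_arm, never from a script. Its argument "series" is a list of rows, each an object with "dp": the shift along the world's x, y, z in m, a list of three; "yaw": the turn about the world's z in rad; "grip": the finger opening in m, from 0 to 0.0854. A call has 1 to 12 rows; each row is the pose to reach, as a shift and turn from the pose commanded when the call began; what a row does not reach only later rows make up. A row lasts 1/8 s, in which the tool goes at most 62.5 mm and 10.7 degrees, less where a joint would pass 70% of its speed; a pose out of reach is approached as far as the arm can. A call with a gripper value outside its range is refused whole. The fingers move at their own pace and stop on an object; "squeeze" is the grip in N (left out, the last holds). Time passes only in rows, so rows that repeat a pose let the fingers close. It gives the time, the measured TCP pose, the force and the opening at its end, in the units of the state.
- env.state(): the state, without advancing time (a new reading comes with each control period).
- env.capture(name): name is "scene" or "side" or "wrist"; returns a dict with "frame" (480x640x3 uint8, red, green, blue), "z_map" (480x640 float32, m along the optical axis (not along the pixel's ray), 0 where there is no reading), "K" (3x3 intrinsics, pixels), "rvec" (rotation vector, rad) and "tvec" (3), from world to camera coordinates, as OpenCV has them; the wrist camera has in their place "T_tool_cam" (4x4, takes a point from camera to tool coordinates, whose origin is the TCP and whose axes are the tool frame's). Camera axes: x right, y down, z forward; pixel columns grow to the right and rows downward; lengths in m; the calibration is good to about 2 mm. The wrist camera is an equidistant fisheye: a pixel r from the principal point sees the ray r / f radians off the axis. A picture is of the moment at which its call begins: read the wrist's pose just before it.
- env.close_job(): hands the job in, once; it reports no verdict.
The state is a dict: "clock": time; "joint_positions": joint angles; "joint_velocities": joint speeds; "effort": joint torques, N m; "position": TCP position; "eef_rot": TCP orientation; "ft_force": force on the tool from outside, world axes, zero at the start; "moment": the same for the moment, N m; "width": finger opening in m.
Only numpy, scipy, OpenCV 4.12 (cv2) and the standard library are available. Lean on these libraries where they do the work, as an engineer would, in place of code of your own. Each camera call takes 0.05 s, during which the arm holds its last target.

## Working session

There is one attempt and no reset: what is moved stays moved. The work goes in short steps, Python scripts to look and compute and a tool call to move; the robot and the scene stay as the last step left them, time stands still between calls to the robot, and variables do not carry over. Pictures are saved under pics/ and viewed, and the job is handed in when it is done.

Besides the shell and the picture viewer there is one more tool, called after ">>>" in YAML: its name, and indented under it one key for each argument. step_arm: Moves the arm, as the interface text tells. Its arguments: {"type":"object","properties":{"series":{"type":"array"},"squeeze":{"type":"number"}},"required":["series"]}

```bash
mkdir -p pics; ls; cat > h.py <<'E'
from rig import env
import numpy as np, cv2
def cap(n):
    d=env.capture(n); cv2.imwrite  # noqa
    return d
def save(img,name,scale=1):
    im=cv2.cvtColor(img,cv2.COLOR_RGB2BGR)
    if scale!=1: im=cv2.resize(im,None,fx=scale,fy=scale,interpolation=cv2.INTER_CUBIC)
    cv2.imwrite('pics/'+name,im)
def w(d,u,v,z=None):
    R,_=cv2.Rodrigues(np.array(d['rvec'],float)); t=np.array(d['tvec'],float).ravel()
    if z is None:
        z=d['z_map'][int(v),int(u)]
    K=np.array(d['K']); p=np.array([(u-K[0,2])/K[0,0],(v-K[1,2])/K[1,1],1])*z
    return R.T@(p-t)
def wplane(d,u,v,h):
    R,_=cv2.Rodrigues(np.array(d['rvec'],float)); t=np.array(d['tvec'],float).ravel()
    K=np.array(d['K']); r=R.T@np.array([(u-K[0,2])/K[0,0],(v-K[1,2])/K[1,1],1]); c=-R.T@t
    return c+r*(h-c[2])/r[2]
def proj(d,P):
    return cv2.projectPoints(np.array(P,float).reshape(-1,3),np.array(d['rvec'],float),np.array(d['tvec'],float),np.array(d['K'],float),None)[0].reshape(-1,2)
E
python3 - <<'E'
from h import *
import pickle
print(env.state())
for n in('scene','side'):
    d=env.capture(n); save(d['frame'],n+'0.png'); pickle.dump(d,open(n+'0.pkl','wb')); print(n,d['K'],d['rvec'],d['tvec'])
E
```

```text
pics
{'clock': 0.0, 'joint_positions': array([ 9.14604487e-01,  3.13441267e-01,  1.49845532e+00,  2.44460147e-05,
        1.33099155e+00, -2.23401884e-01]), 'joint_velocities': array([-4.03201437e-04,  1.19363716e-03,  1.47659077e-05,  1.08081098e-03,
       -1.44837258e-03, -6.28584945e-04]), 'effort': array([ 1.02150025e-03, -4.12271762e+01, -2.59741437e+01, -1.35936530e-04,
        4.13748290e-03,  1.96107203e-05]), 'position': array([0.22001181, 0.47635596, 0.2071327 ]), 'eef_rot': array([ 0.15141407,  0.69081753, -0.1522358 ,  0.69041233]), 'ft_force': array([ 0.22167652, -0.40313202,  0.04043234]), 'moment': array([-0.02146646, -0.00454034, -0.00556393]), 'width': 0.08543884613415323}
scene [[470.23478592   0.         320.90660392]
 [  0.         470.23478592 236.32183626]
 [  0.           0.           1.        ]] [ 1.27150535  2.27680389 -0.91432803] [ 0.22922796 -0.23773923  1.48921959]
side [[537.44445128   0.         318.07522469]
 [  0.         537.44445128 240.86313851]
 [  0.           0.           1.        ]] [ 0.54608849 -2.52399664  1.42489637] [0.44696396 0.17472389 1.33132721]
```

View pics/scene0.png

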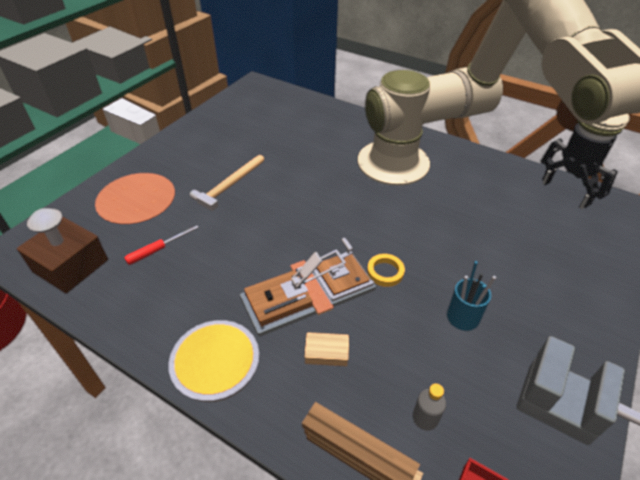

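View pics/side0.png

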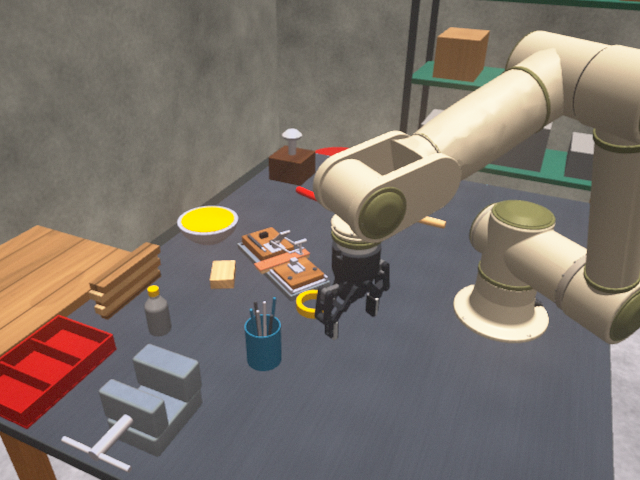

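```bash
python3 - <<'E'
from h import *
import pickle
d=pickle.load(open('scene0.pkl','rb')); save(d['frame'][225:335,230:390],'s0c.png',5)
d=pickle.load(open('side0.pkl','rb')); save(d['frame'][215:305,225:345],'d0c.png',6)
E
```

```text
(no output)
```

View pics/s0c.png

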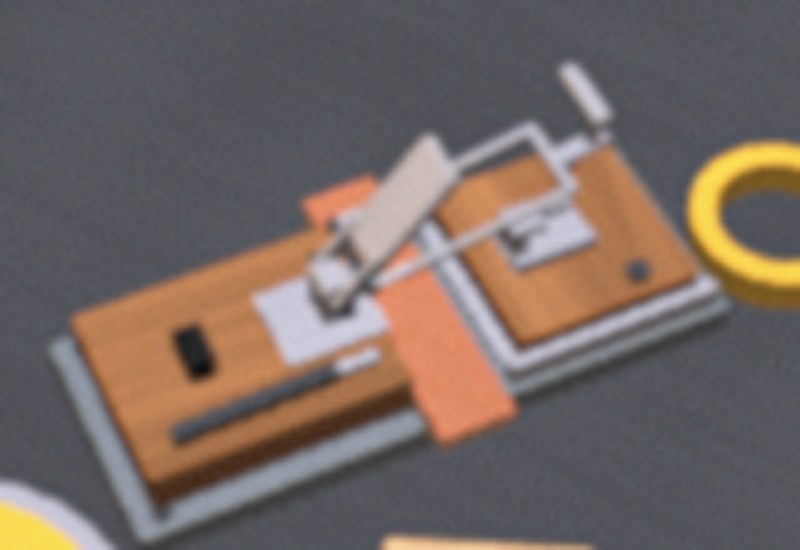

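View pics/d0c.png

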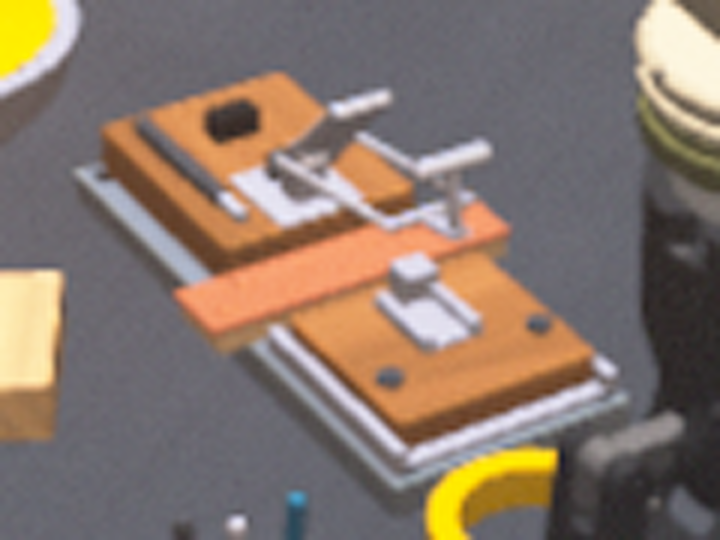

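```bash
python3 - <<'E'
from h import *
import pickle
from scipy.optimize import least_squares
s=pickle.load(open('scene0.pkl','rb')); d=pickle.load(open('side0.pkl','rb'))
S=lambda a,b:(230+a/5,225+b/5); D=lambda a,b:(225+a/6,215+b/6)
for c,pts in((s,[S(52,345),S(148,533),S(728,308)]),(d,[D(78,172),D(398,485),D(625,395)])):
    for p in pts: print(wplane(c,*p,.018))
obs=[(s,S(52,347),(-150,60,18)),(s,S(148,531),(-150,-60,18)),(s,S(728,303),(150,-60,18)),
(d,D(78,172),(-150,-60,18)),(d,D(398,483),(150,-60,18)),(d,D(625,395),(150,60,18)),
(s,S(75,318),(-140,50,45)),(s,S(155,480),(-140,-50,45)),(d,D(104,130),(-140,-50,45)),(d,D(276,73),(-140,50,45))]
def f(p):
    c,sn=np.cos(p[2]),np.sin(p[2]); r=[]
    for cam,uv,P in obs:
        x,y,z=np.array(P)/1000; W=[p[0]+c*x-sn*y,p[1]+sn*x+c*y,z]
        r+=list(proj(cam,W)[0]-uv)
    return r
a=wplane(s,*S(148,533),.018);b=wplane(s,*S(728,308),.018)
th=np.arctan2(*(b-a)[1::-1])
r=least_squares(f,[*(a+b)[:2]/2,th],loss='soft_l1'); print(r.x,np.round(np.array(f(r.x)).reshape(-1,2),2))
E
```

```text
[ 0.67843    -0.07485791  0.018     ]
[0.73717157 0.02423318 0.018     ]
[0.49208595 0.18368262 0.018     ]
[0.73220689 0.02362355 0.018     ]
[0.48215183 0.18111581 0.018     ]
[0.42150658 0.08165921 0.018     ]
[0.57938381 0.05267852 2.5886328 ] [[-0.   -1.67]
 [-0.11  1.01]
 [ 1.23 -1.7 ]
 [-2.13 -0.27]
 [-0.64  0.53]
 [ 0.64 -0.13]
 [-0.28 -1.48]
 [ 0.05 -1.  ]
 [-2.34 -0.78]
 [-0.64 -0.71]]
```

```bash
python3 - <<'E'
from h import *
from scipy.spatial.transform import Rotation as R
s=env.state(); M=R.from_quat(s['eef_rot']).as_matrix(); print(M.round(3)); print('tool y yaw',np.arctan2(M[1,1],M[0,1]))
d=env.capture('wrist'); print(d['T_tool_cam'].round(4),d['K']); save(d['frame'],'w0.png')
p=[.579,.053,2.5886];c,sn=np.cos(p[2]),np.sin(p[2])
for P in [(60,0),(100,0),(-30,0)]:
    x,y=np.array(P)/1000; print(P,p[0]+c*x-sn*y,p[1]+sn*x+c*y)
E
```

```text
[[-0.001  0.419  0.908]
 [-0.001  0.908 -0.419]
 [-1.    -0.001 -0.   ]]
tool y yaw 1.1379813300145785
[[ 1.100e-03 -3.110e-01  9.504e-01 -1.661e-01]
 [ 1.000e+00  7.000e-04 -9.000e-04 -5.000e-04]
 [-4.000e-04  9.504e-01  3.110e-01 -7.910e-02]
 [ 0.000e+00  0.000e+00  0.000e+00  1.000e+00]] [[371.64829954   0.         324.95132891]
 [  0.         371.64829954 242.29114337]
 [  0.           0.           1.        ]]
(60, 0) 0.5279426109005495 0.08451417170650877
(100, 0) 0.4939043515009159 0.10552361951084796
(-30, 0) 0.6045286945497251 0.03724291414674562
```

View pics/w0.png

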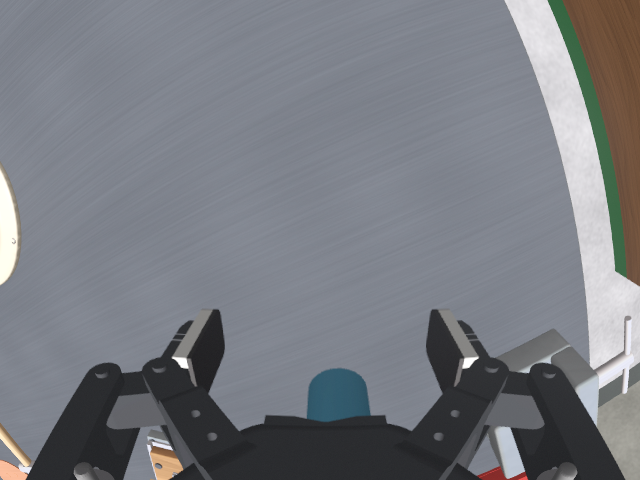

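>>> step_arm:
  series:
    - {"dp": [0.0, 0.0, 0.045], "yaw": -0.1}
    - {"dp": [0.03, -0.04, 0.045], "yaw": -0.25}
    - {"dp": [0.06, -0.08, 0.045], "yaw": -0.4}
    - {"dp": [0.09, -0.12, 0.045], "yaw": -0.56}
    - {"dp": [0.12, -0.16, 0.045], "yaw": -0.72}
    - {"dp": [0.15, -0.2, 0.045], "yaw": -0.88}
    - {"dp": [0.18, -0.24, 0.045], "yaw": -1.04}
    - {"dp": [0.21, -0.28, 0.045], "yaw": -1.2}
    - {"dp": [0.24, -0.32, 0.045], "yaw": -1.36}
    - {"dp": [0.27, -0.36, 0.045], "yaw": -1.52}
    - {"dp": [0.28, -0.377, 0.045], "yaw": -1.69}
    - {"dp": [0.28, -0.377, 0.045], "yaw": -1.69}

```text
invalid input
```

```bash
cat >> h.py <<'E'
from scipy.spatial.transform import Rotation as Rot
import pickle
def capw(name):
    s=env.state(); d=env.capture('wrist'); T=np.eye(4); T[:3,:3]=Rot.from_quat(s['eef_rot']).as_matrix(); T[:3,3]=s['position']
    d['T']=T@d['T_tool_cam']; save(d['frame'],name+'.png'); pickle.dump(d,open(name+'.pkl','wb')); 
    print(s['clock'],s['position'].round(4),s['ft_force'].round(2),s['width']); return d
def fproj(d,P):
    P=np.array(P,float).reshape(-1,3); T=d['T']; q=(P-T[:3,3])@T[:3,:3]; K=d['K']
    rr=np.hypot(q[:,0],q[:,1]); th=np.arctan2(rr,q[:,2]); k=K[0,0]*th/np.maximum(rr,1e-9)
    return np.c_[K[0,2]+k*q[:,0],K[1,2]+k*q[:,1]]
def ray(d,u,v):
    K=d['K'];a=np.array([u-K[0,2],v-K[1,2]]);r=np.hypot(*a);th=r/K[0,0]
    c=np.array([*(a/max(r,1e-9)*np.sin(th)),np.cos(th)]); return d['T'][:3,3],d['T'][:3,:3]@c
def fplane(d,u,v,h):
    o,r=ray(d,u,v); return o+r*(h-o[2])/r[2]
E
python3 - <<'E'
from h import *
d=capw('w1')
E
```

```text
0.15 [0.2201 0.4764 0.2073] [-0.13 -0.23  0.11] 0.08587064445269475
```

View pics/w1.png

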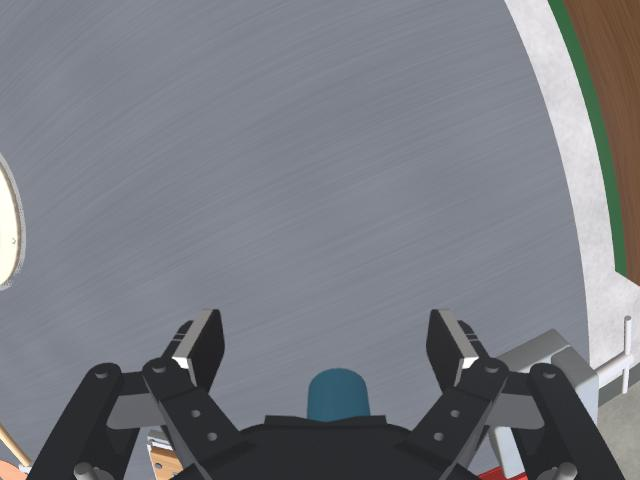

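>>> step_arm:
  series:
    - {"dp": [0.0, 0.0, 0.045], "yaw": -0.1, "grip": 0.085}
    - {"dp": [0.03, -0.04, 0.045], "yaw": -0.25, "grip": 0.085}
    - {"dp": [0.06, -0.08, 0.045], "yaw": -0.4, "grip": 0.085}
    - {"dp": [0.09, -0.12, 0.045], "yaw": -0.56, "grip": 0.085}
    - {"dp": [0.12, -0.16, 0.045], "yaw": -0.72, "grip": 0.085}
    - {"dp": [0.15, -0.2, 0.045], "yaw": -0.88, "grip": 0.085}
    - {"dp": [0.18, -0.24, 0.045], "yaw": -1.04, "grip": 0.085}
    - {"dp": [0.21, -0.28, 0.045], "yaw": -1.2, "grip": 0.085}
    - {"dp": [0.24, -0.32, 0.045], "yaw": -1.36, "grip": 0.085}
    - {"dp": [0.27, -0.36, 0.045], "yaw": -1.52, "grip": 0.085}
    - {"dp": [0.28, -0.377, 0.045], "yaw": -1.69, "grip": 0.085}
    - {"dp": [0.28, -0.377, 0.045], "yaw": -1.69, "grip": 0.085}

```text
clock: 1.7
position: [0.5005, 0.0987, 0.2523]
eef_rot: [-0.617, -0.345, 0.618, -0.344]
ft_force: [0.4, 0.5, -0.7]
width: 0.0852
```

```bash
python3 - <<'E'
from h import *
d=capw('w1')
E
```

```text
1.7 [0.5005 0.0987 0.2523] [ 0.44  0.55 -0.7 ] 0.08519445059918407
```

View pics/w1.png

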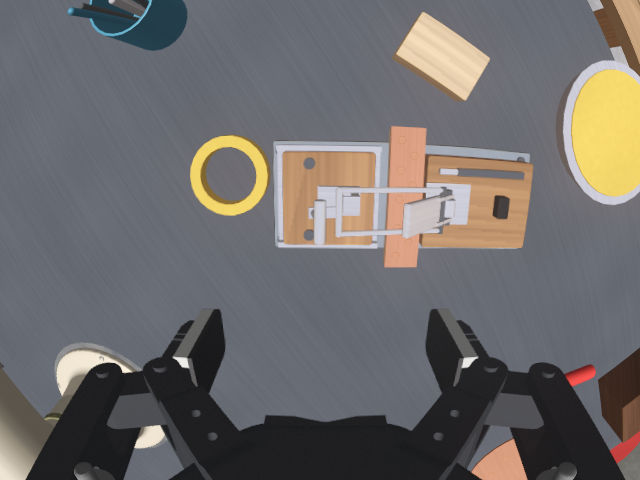

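```bash
python3 - <<'E'
from h import *
d=pickle.load(open('w1.pkl','rb')); print(d.keys()); 
save(d['frame'][120:280,265:425],'w1a.png',5)
save(d['frame'][120:280,385:545],'w1b.png',5)
z=d['z_map']
for u,v in [(320,220),(338,210),(428,215),(290,230),(345,195),(352,209),(330,240)]: print(u,v,z[v,u])
E
```

```text
dict_keys(['frame', 'z_map', 'K', 'T_tool_cam', 'T'])
320 220 0.29317304
338 210 0.32694432
428 215 0.3265363
290 230 0.39514774
345 195 0.37982008
352 209 0.36495072
330 240 0.39650646
```

View pics/w1a.png

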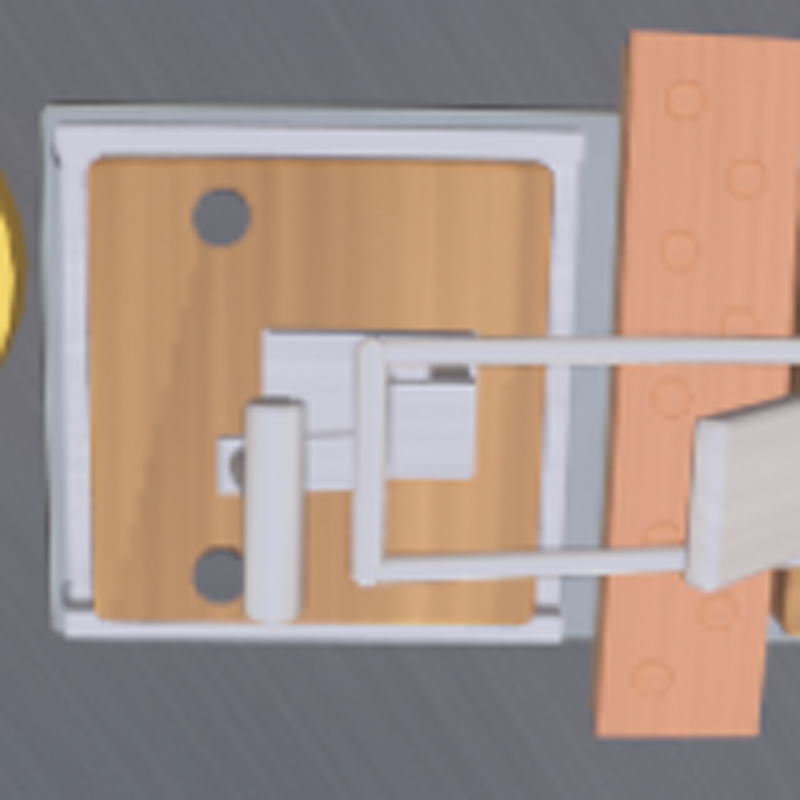

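View pics/w1b.png

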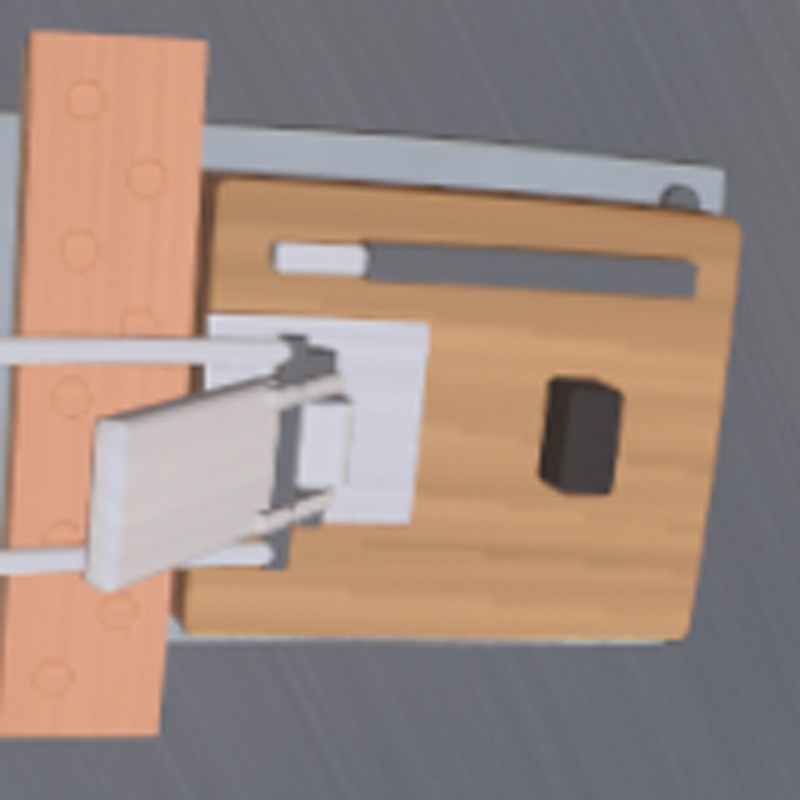

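```bash
python3 - <<'E'
from h import *
from scipy.optimize import least_squares
d=pickle.load(open('w1.pkl','rb'))
A=lambda a,b:(265+a/5,120+b/5);B=lambda a,b:(385+a/5,120+b/5)
obs=[(A(44,105),(150,-60,18)),(A(52,634),(150,60,18)),(B(725,168),(-150,-60,18)),
(B(222,178),(-12,-1,45)),(B(740,220),(-140,-1,45)),(B(182,637),(-12,1,45)),(B(690,640),(-140,1,45))]
def f(p):
    c,sn=np.cos(p[2]),np.sin(p[2]); r=[]
    for uv,P in obs:
        x,y,z=np.array(P)/1000
        if abs(P[1])==1: y*=p[3]
        W=[p[0]+c*x-sn*y,p[1]+sn*x+c*y,z+p[4]]
        r+=list(fproj(d,W)[0]-uv)
    return r
r=least_squares(f,[.579,.053,2.589,50,0]); print(r.x.round(4),np.round(np.array(f(r.x)).reshape(-1,2),2))
r=least_squares(lambda q:f([*q,0]),[.579,.053,2.589,50]); print(r.x.round(4),np.round(np.array(f([*r.x,0])).reshape(-1,2),2))
s=pickle.load(open('side0.pkl','rb')); save(s['frame'][245:290,275:335],'d0k.png',13)
s=pickle.load(open('scene0.pkl','rb')); save(s['frame'][245:290,310:370],'s0k.png',13)
E
```

```text
[ 5.8140e-01  4.9200e-02  2.5779e+00  4.9851e+01 -2.0000e-03] [[-0.12  0.05]
 [ 0.41 -0.15]
 [ 0.12 -0.02]
 [-0.84  0.03]
 [ 0.86  0.06]
 [ 0.2  -0.08]
 [-0.5   0.08]]
[ 0.5811  0.0498  2.5779 49.6234] [[-0.81 -0.17]
 [-0.22  0.12]
 [ 0.62 -0.17]
 [-0.77  0.07]
 [ 1.39  0.15]
 [ 0.26  0.01]
 [ 0.01  0.17]]
```

View pics/d0k.png

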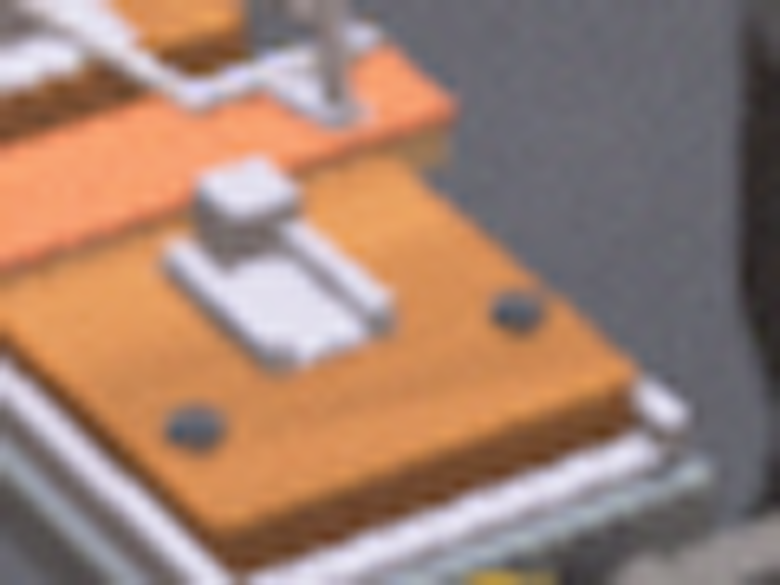

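View pics/s0k.png

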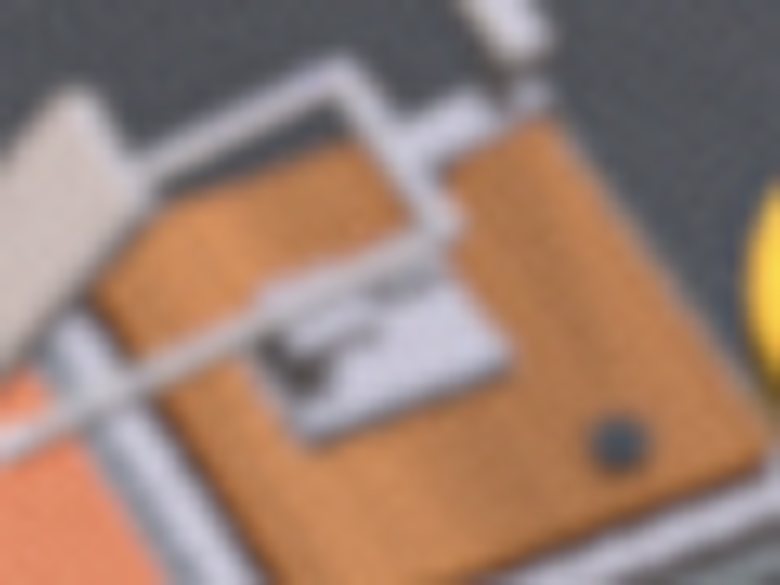

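```bash
python3 - <<'E'
from h import *
s=pickle.load(open('side0.pkl','rb'));d=pickle.load(open('w1.pkl','rb'))
p=[.5812,.0495,2.578]
def cl(W):
    c,sn=np.cos(p[2]),np.sin(p[2]); e=W[:2]-p[:2]; return np.round(1000*np.array([c*e[0]+sn*e[1],-sn*e[0]+c*e[1],W[2]]),1)
K=lambda a,b:(275+a/13,245+b/13)
A=lambda a,b:(265+a/5,120+b/5)
for n,q,h in[('lip front L',(210,220),.0615),('lip front R',(298,197),.0615),('lip back L',(200,180),.0615),('lip back R',(265,158),.0615),('rail end L',(270,355),.0465),('rail end R',(385,310),.0465),('rail st L',(172,243),.0465),('bed corner',(690,470),.018),('dot',(195,427),.04),('dot2',(517,310),.04)]:
    print('side',n,cl(wplane(s,*K(*q),h)))
for n,q,h in[('rail L end',(262,330),.0465),('rail L st',(475,330),.0465),('lip back',(475,380),.0615),('lip back',(475,480),.0615),('railR end',(218,437),.0465),('end',(218,495),.0465),('dot',(221,217),.04),('dot2',(221,575),.04),('jaw c',(88,158),.04),('jaw c',(95,622),.04),('jaw',(552,165),.04),('jaw',(538,625),.04)]:
    print('wr',n,cl(fplane(d,*A(*q),h)))
# loop parts by depth
z=d['z_map']
for n,q in [('bar',(369,450)),('bar top',(369,400)),('grip',(275,500)),('grip2',(275,430)),('handle tip',(710,500)),('wire',(550,349)),('lip',(430,430)),('railL',(300,370)),('ch',(330,465)),('stuff',(225,450))]:
    u,v=A(*q); o,r=ray(d,u,v); zz=z[int(round(v)),int(round(u))]; ax=d['T'][:3,2]
    print(n,cl(o+r*zz/(r@ax)))
E
```

```text
side lip front L [ 79.  -12.7  61.5]
side lip front R [81.4  6.6 61.5]
side lip back L [65.5 -6.8 61.5]
side lip back R [65.6  8.5 61.5]
side rail end L [107.3 -16.2  46.5]
side rail end R [106.2  11.5  46.5]
side rail st L [ 62.7 -11.9  46.5]
side bed corner [151.8  54.9  18. ]
side dot [112.5 -36.7  40. ]
side dot2 [112.5  39.   40. ]
wr rail L end [101.6 -15.6  46.5]
wr rail L st [ 58.5 -16.2  46.5]
wr lip back [59.6 -8.7 61.5]
wr lip back [58.9 11.5 61.5]
wr railR end [110.5   6.8  46.5]
wr end [110.5  19.1  46.5]
wr dot [110.3 -37.9  40. ]
wr dot2 [110.2  38.4  40. ]
wr jaw c [137.4 -50.   40. ]
wr jaw c [137.4  49.2  40. ]
wr jaw [ 43.1 -49.8  40. ]
wr jaw [41.8 48.9 40. ]
bar [81.6 -3.1 98.8]
bar top [ 81.8 -11.9  97.9]
grip [ 97.8  -3.1 134.3]
grip2 [ 97.9 -14.3 133.8]
handle tip [ 26.   -1.9 125.8]
wire [ 49.6 -20.9  93.8]
lip [68.1  1.8 60.1]
railL [93.9 -6.4 41.6]
ch [88.4  0.6 95.3]
stuff [107.1  -2.8  98.7]
```

```bash
python3 - <<'E'
from h import *
d=pickle.load(open('w1.pkl','rb'))
A=lambda a,b:(265+a/5,120+b/5)
for q in [(275,400),(275,620),(275,510)]: print(fplane(d,*A(*q),.132).round(4))
p=[.5812,.0495,2.578]
c,s=np.cos(p[2]),np.sin(p[2])
for x in(97.7,111.8): print(x,p[0]+c*x/1e3,p[1]+s*x/1e3)
E
```

```text
[0.5084 0.1176 0.132 ]
[0.4892 0.0867 0.132 ]
[0.499  0.1024 0.132 ]
97.7 0.49861015701285977 0.10169394443189278
111.8 0.48669084497479753 0.10922654030179747
```

>>> step_arm:
  series:
    - {"dp": [-0.0018, 0.003, -0.04], "yaw": -0.0116, "grip": 0.045}
    - {"dp": [-0.0018, 0.003, -0.08], "yaw": -0.0116, "grip": 0.045}
    - {"dp": [-0.0018, 0.003, -0.08], "yaw": -0.0116, "grip": 0.045}
    - {"dp": [-0.0018, 0.003, -0.08], "yaw": -0.0116, "grip": 0.045}

```text
clock: 2.25
position: [0.499, 0.1031, 0.1745]
eef_rot: [0.62, 0.341, -0.618, 0.342]
ft_force: [0.7, 0.2, -0.2]
width: 0.0447
```

```bash
python3 - <<'E'
from h import *
d=capw('w2'); save(d['frame'][90:390,170:470],'w2a.png',2.6)
E
```

```text
2.25 [0.499  0.1031 0.1745] [ 0.66  0.2  -0.18] 0.04473278084892986
```

View pics/w2a.png

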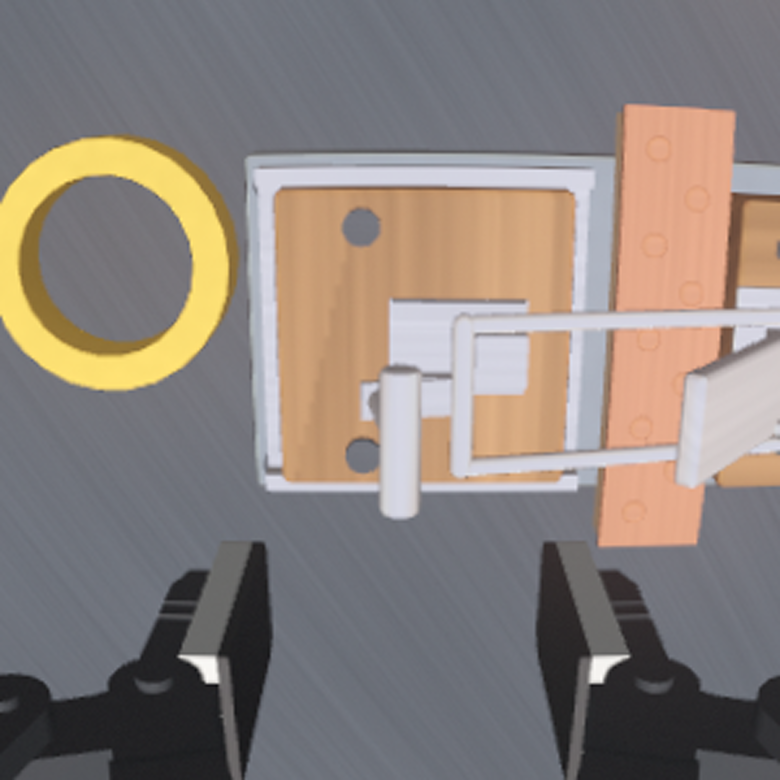

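>>> step_arm:
  series:
    - {"dp": [0, -0.001, -0.03], "yaw": 0, "grip": 0.045}
    - {"dp": [0, -0.001, -0.054], "yaw": 0, "grip": 0.045}
    - {"dp": [0, -0.001, -0.054], "yaw": 0, "grip": 0.045}

```text
clock: 2.68
position: [0.4983, 0.1017, 0.1189]
eef_rot: [-0.619, -0.342, 0.619, -0.341]
ft_force: [0.9, 0.9, 0.1]
width: 0.045
```

```bash
python3 - <<'E'
from h import *
d=capw('w3'); save(d['frame'][90:390,170:470],'w3a.png',2.6)
d=env.capture('side'); save(d['frame'][210:310,235:355],'d3.png',6)
E
```

```text
2.675 [0.4983 0.1017 0.1189] [0.93 0.91 0.11] 0.04497837567087702
```

View pics/w3a.png

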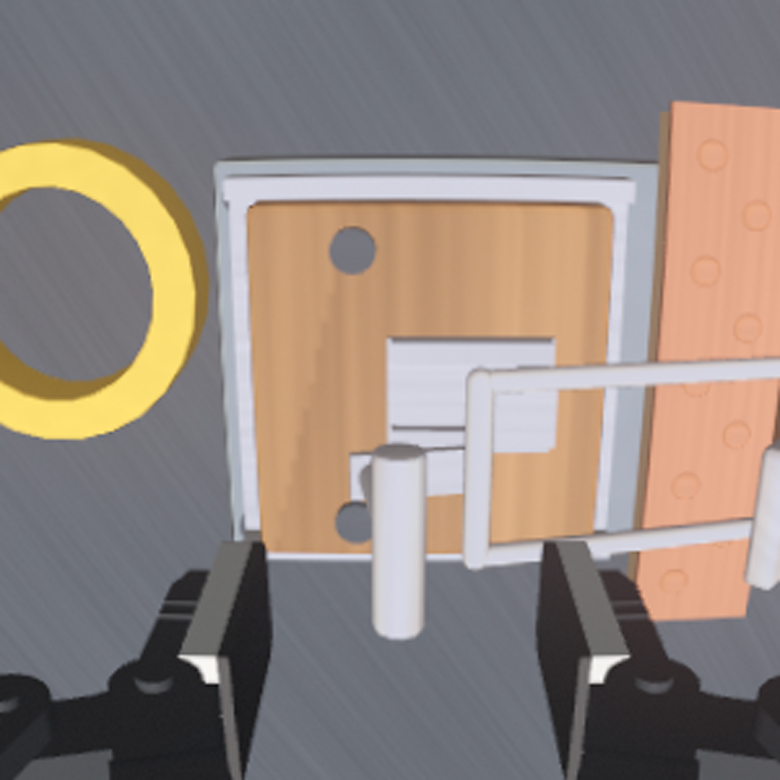

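View pics/d3.png

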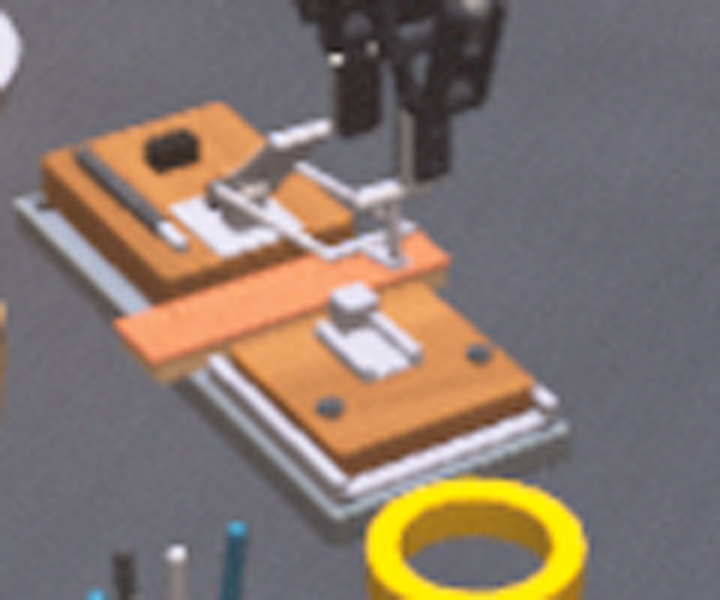

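```bash
python3 - <<'E'
from h import *
d=pickle.load(open('w3.pkl','rb'));z=d['z_map']; ax=d['T'][:3,2]
p=[.5812,.0495,2.578]
def cl(W):
    c,sn=np.cos(p[2]),np.sin(p[2]); e=W[:2]-p[:2]; return np.round(1000*np.array([c*e[0]+sn*e[1],-sn*e[0]+c*e[1],W[2]]),1)
def at(a,b):
    u,v=170+a/2.6,90+b/2.6; o,r=ray(d,u,v); zz=z[int(round(v)),int(round(u))]; return o+r*zz/(r@ax)
s=env.state(); print('tcp',cl(s['position']))
for n,q in dict(gtop=(400,460),gmid=(400,540),gbot=(398,620),bar=(478,450),lip=(530,430),rail=(420,380),railtop2=(420,412),fL=(240,560),fR=(575,560),lipfront=(505,430)).items(): print(n,cl(at(*q)))
for v in (380,400,415,425,435,445,455,480):
    print(v,[tuple(cl(at(u,v))) for u in (395,420,450,500,520,550)])
print(fproj(d,[s['position']]),'rel', (np.array(fproj(d,[s['position']]))-[170,90])*2.6)
E
```

```text
tcp [ 97.1  -0.3 120.4]
gtop [ 97.7 -18.1 133.5]
gmid [ 97.8  -3.  133.5]
gbot [ 98.1  13.6 133.3]
bar [81.8 -6.7 99.9]
lip [65.8  2.9 61.7]
rail [92.8 -3.9 42. ]
railtop2 [92.7  5.1 41.8]
fL [122.2 -10.  154.9]
fR [ 70.9 -10.1 155. ]
lipfront [72.1  2.7 62.3]
380 [(np.float64(99.3), np.float64(-3.8), np.float64(41.7)), (np.float64(92.8), np.float64(-3.9), np.float64(42.0)), (np.float64(84.8), np.float64(-3.4), np.float64(40.5)), (np.float64(77.5), np.float64(-21.3), np.float64(98.1)), (np.float64(73.4), np.float64(-21.1), np.float64(97.5)), (np.float64(67.0), np.float64(-20.7), np.float64(96.2))]
400 [(np.float64(99.3), np.float64(1.6), np.float64(42.2)), (np.float64(92.7), np.float64(1.4), np.float64(42.9)), (np.float64(84.7), np.float64(1.8), np.float64(41.6)), (np.float64(73.6), np.float64(-5.0), np.float64(61.9)), (np.float64(68.5), np.float64(-4.7), np.float64(61.1)), (np.float64(61.0), np.float64(-4.7), np.float64(61.0))]
415 [(np.float64(99.3), np.float64(5.8), np.float64(42.3)), (np.float64(92.7), np.float64(6.3), np.float64(40.9)), (np.float64(84.6), np.float64(6.3), np.flo
[... 1246 characters left out ...]
4(132.4)), (np.float64(94.3), np.float64(-18.4), np.float64(131.9)), (np.float64(87.3), np.float64(-4.1), np.float64(96.0)), (np.float64(70.6), np.float64(18.5), np.float64(39.3)), (np.float64(65.3), np.float64(17.9), np.float64(40.8)), (np.float64(56.7), np.float64(18.6), np.float64(39.1))]
480 [(np.float64(98.6), np.float64(-14.5), np.float64(133.8)), (np.float64(94.3), np.float64(-13.7), np.float64(131.8)), (np.float64(87.2), np.float64(1.6), np.float64(96.1)), (np.float64(70.3), np.float64(25.9), np.float64(39.3)), (np.float64(64.8), np.float64(25.7), np.float64(39.8)), (np.float64(56.6), np.float64(25.3), np.float64(40.9))]
[[325.24747928 290.49801613]] rel [[403.64344613 521.29484194]]
```

>>> step_arm:
  series:
    - {"dp": [0, 0, 0], "yaw": 0, "grip": 0.02}
    - {"dp": [0, 0, 0], "yaw": 0, "grip": 0.0}
    - {"dp": [0, 0, 0], "yaw": 0, "grip": 0.0}
    - {"dp": [0, 0, 0], "yaw": 0, "grip": 0.0}
  squeeze: 25

```text
clock: 3.28
position: [0.4984, 0.1016, 0.1188]
eef_rot: [0.619, 0.341, -0.619, 0.341]
ft_force: [0.4, 0.1, -0.5]
width: -0.0001
```

```bash
python3 - <<'E'
from h import *
d=capw('w4'); save(d['frame'][90:390,170:470],'w4a.png',2.6)
E
```

```text
3.275 [0.4984 0.1016 0.1188] [ 0.43  0.13 -0.5 ] -7.779756877372342e-05
```

View pics/w4a.png

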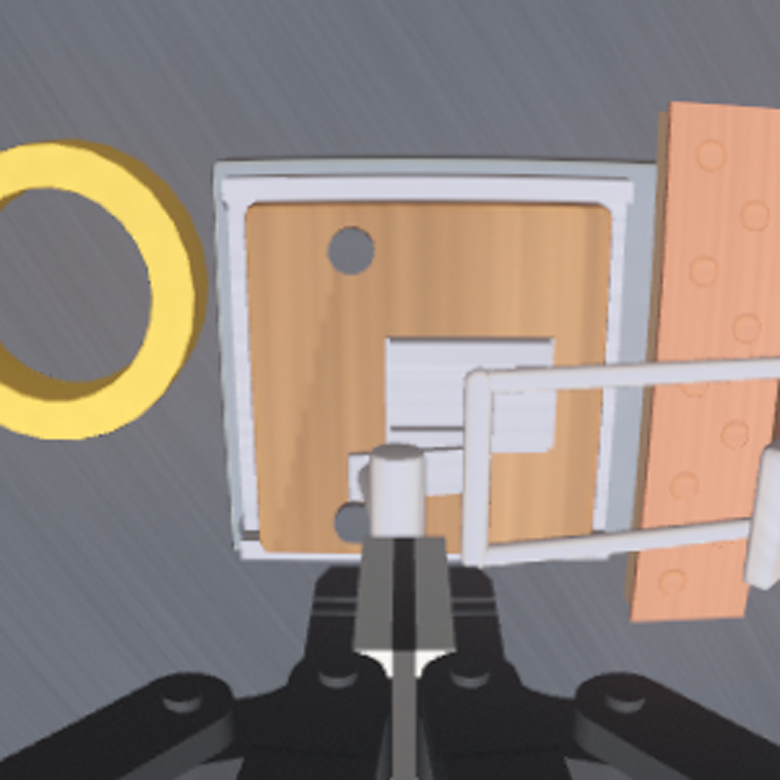

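```bash
python3 - <<'E'
from h import *
d=pickle.load(open('w4.pkl','rb'));z=d['z_map']; ax=d['T'][:3,2]
p=[.5812,.0495,2.578]
def cl(W):
    c,sn=np.cos(p[2]),np.sin(p[2]); e=W[:2]-p[:2]; return np.round(1000*np.array([c*e[0]+sn*e[1],-sn*e[0]+c*e[1],W[2]]),1).tolist()
def at(a,b):
    u,v=170+a/2.6,90+b/2.6; o,r=ray(d,u,v); zz=z[int(round(v)),int(round(u))]; return o+r*zz/(r@ax)
for v in range(520,660,12): print(v,[cl(at(u,v)) for u in (380,430)])
d=env.capture('side'); pickle.dump(d,open('side4.pkl','wb'));save(d['frame'][210:310,235:355],'d4.png',6)
d=env.capture('scene'); pickle.dump(d,open('scene4.pkl','wb'));save(d['frame'][190:290,280:400],'s4.png',6)
E
```

```text
520 [[101.0, -7.0, 133.8], [89.4, 37.9, 39.7]]
532 [[101.0, -4.8, 133.9], [89.3, 41.5, 40.0]]
544 [[100.7, -10.0, 148.9], [92.8, -10.1, 149.0]]
556 [[100.6, -10.4, 153.8], [93.0, -10.8, 154.4]]
568 [[100.5, -10.0, 156.9], [93.0, -9.9, 156.6]]
580 [[100.4, -10.2, 160.9], [93.1, -10.2, 161.0]]
592 [[100.3, -10.5, 164.9], [93.2, -10.6, 165.2]]
604 [[100.3, -10.3, 168.0], [93.3, -9.9, 167.2]]
616 [[100.2, -10.4, 171.4], [93.4, -10.4, 171.5]]
628 [[100.2, -10.1, 174.0], [93.4, -9.8, 173.6]]
640 [[100.1, -10.4, 177.5], [93.6, -10.4, 177.5]]
652 [[100.0, -9.7, 179.4], [93.6, -9.9, 179.6]]
```

View pics/d4.png

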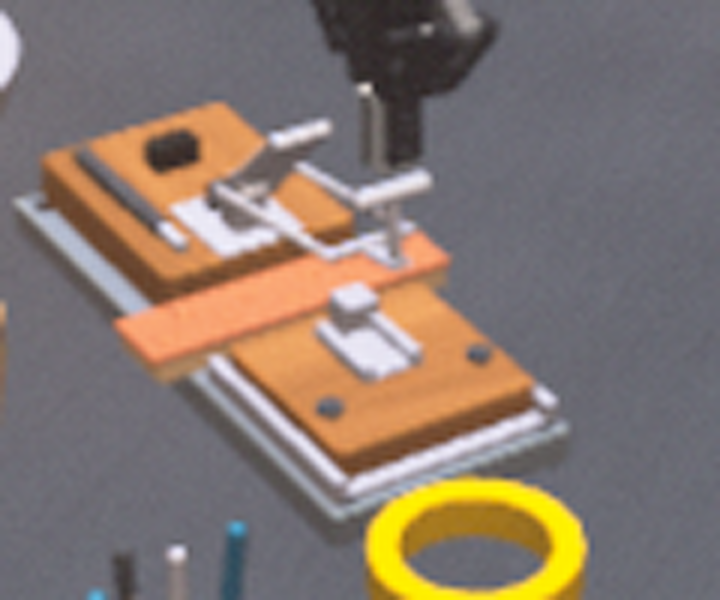

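View pics/s4.png

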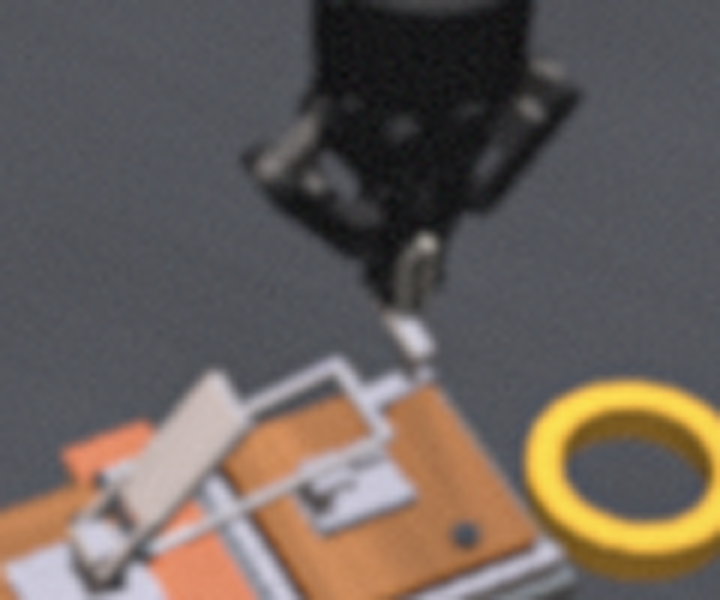

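>>> step_arm:
  series:
    - {"dp": [0, 0, 0], "yaw": 0, "grip": 0.045}
    - {"dp": [0, 0, 0], "yaw": 0, "grip": 0.045}
    - {"dp": [0, 0, -0.01], "yaw": 0, "grip": 0.045}
    - {"dp": [0, 0, -0.02], "yaw": 0, "grip": 0.045}
    - {"dp": [0, 0, -0.027], "yaw": 0, "grip": 0.045}
    - {"dp": [0, 0, -0.027], "yaw": 0, "grip": 0.045}

```text
clock: 4.18
position: [0.4981, 0.1016, 0.091]
eef_rot: [-0.619, -0.341, 0.62, -0.341]
ft_force: [-0.3, -0.0, -0.3]
width: 0.0451
```

```bash
python3 - <<'E'
from h import *
d=capw('w5'); save(d['frame'][90:390,170:470],'w5a.png',2.6)
d=env.capture('side'); save(d['frame'][210:310,235:355],'d5.png',6)
E
```

```text
4.175 [0.4981 0.1016 0.091 ] [-0.27 -0.01 -0.26] 0.04509846422123114
```

View pics/w5a.png

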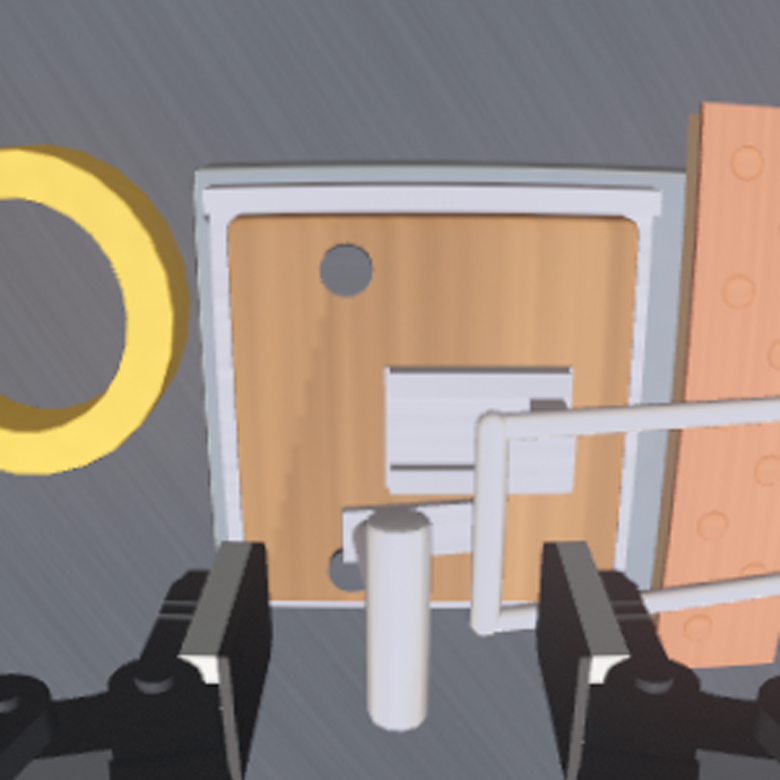

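View pics/d5.png

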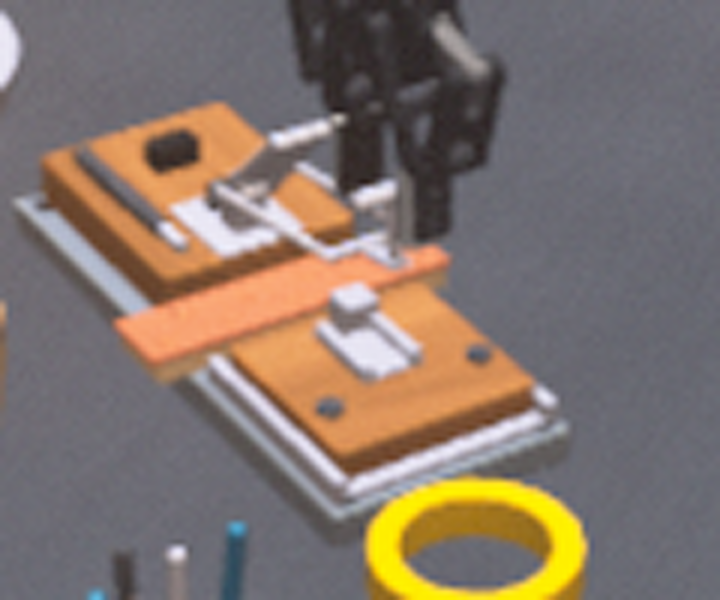

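>>> step_arm:
  series:
    - {"dp": [0, 0, 0], "yaw": 0, "grip": 0.02}
    - {"dp": [0, 0, 0], "yaw": 0, "grip": 0.0}
    - {"dp": [0, 0, 0], "yaw": 0, "grip": 0.0}
    - {"dp": [0, 0, 0], "yaw": 0, "grip": 0.0}
  squeeze: 25

```text
clock: 4.78
position: [0.4976, 0.1021, 0.0915]
eef_rot: [-0.619, -0.342, 0.62, -0.341]
ft_force: [-4.4, 3.6, 1.8]
width: 0.0089
```

```bash
python3 - <<'E'
from h import *
d=capw('w6'); save(d['frame'][90:390,170:470],'w6a.png',2.6)
d=env.capture('side'); save(d['frame'][210:310,235:355],'d6.png',6)
E
```

```text
4.775 [0.4976 0.1021 0.0915] [-4.4   3.65  1.84] 0.008867393452640938
```

View pics/w6a.png

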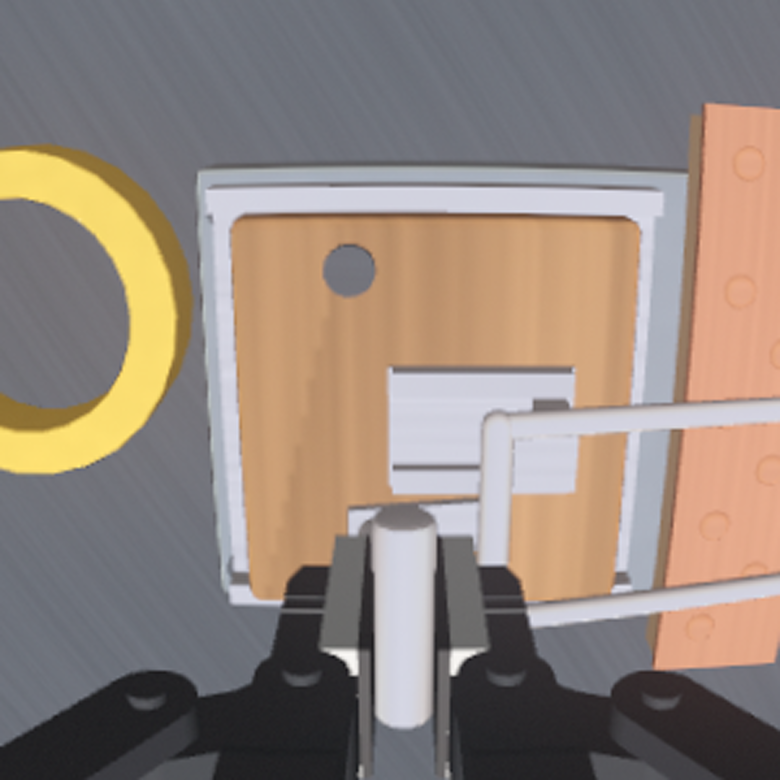

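View pics/d6.png

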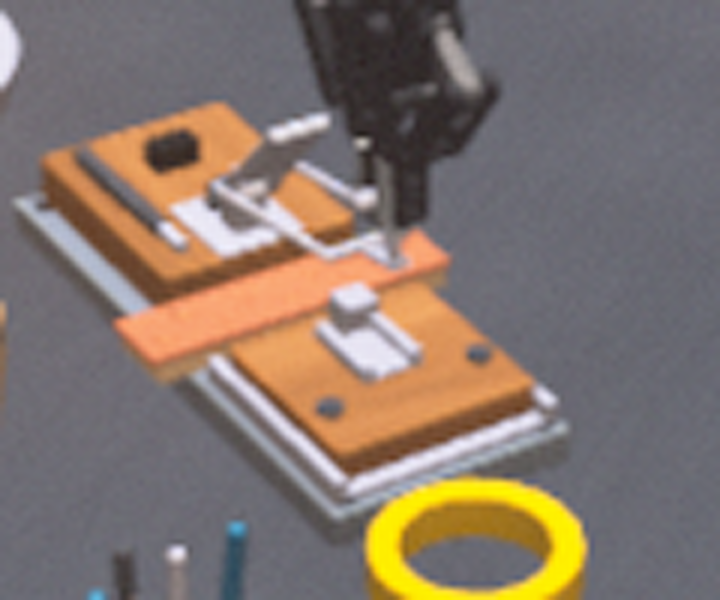

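```bash
cat >> h.py <<'E'
p=[.5812,.0495,2.578]
def cl(W):
    c,sn=np.cos(p[2]),np.sin(p[2]); e=np.array(W[:2])-p[:2]; return np.round(1000*np.array([c*e[0]+sn*e[1],-sn*e[0]+c*e[1],W[2]]),1).tolist()
def atd(d,u,v):
    o,r=ray(d,u,v); zz=d['z_map'][int(round(v)),int(round(u))]; return o+r*zz/(r@d['T'][:3,2])
E
python3 - <<'E'
from h import *
L=lambda n:pickle.load(open(n,'rb'))
for nm,(u0,v0,sc),pts in [('w1',(265,120,5),[(355,430),(387,430)]),('w2',(170,90,2.6),[(453,365),(475,365)]),('w3',(170,90,2.6),[(465,430),(493,430)]),('w6',(170,90,2.6),[(480,470),(512,470)])]:
    d=L(nm+'.pkl'); print(nm,[cl(fplane(d,u0+a/sc,v0+b/sc,.0612)) for a,b in pts])
d=L('w6.pkl')
f=lambda a,b:(170+a/2.6,90+b/2.6)
print('grip',[cl(atd(d,*f(404,b))) for b in(530,570,620,680,710)],'bar',[cl(atd(d,*f(496,b))) for b in (440,480,520)])
print('rail end',cl(fplane(d,*f(389,480),.046)), 'rail st/back',cl(fplane(d,*f(574,480),.0612)),cl(fplane(d,*f(574,375),.046)))
print(cl(env.state()['position']))
s=L('side4.pkl'); save(s['frame'][252:280,284:312],'d4k.png',24)
s=L('scene4.pkl'); save(s['frame'][255:290,322:357],'s4k.png',20)
E
```

```text
w1 [[83.0, 1.7, 61.2], [76.7, 1.6, 61.2]]
w2 [[82.0, 0.9, 61.2], [75.4, 0.9, 61.2]]
w3 [[81.9, 3.1, 61.2], [75.0, 3.1, 61.2]]
w6 [[81.0, 2.5, 61.2], [73.9, 2.5, 61.2]]
grip [[97.8, -18.8, 134.6], [97.8, -12.5, 134.7], [97.8, -3.5, 133.9], [97.8, 8.2, 132.9], [97.7, 14.2, 132.7]] bar [[81.6, -19.0, 99.1], [81.3, -11.1, 98.6], [81.1, -3.6, 99.5]]
rail end [101.3, 11.4, 46.0] rail st/back [59.8, 5.0, 61.2] [58.5, -14.8, 46.0]
[98.7, 0.2, 91.5]
```

View pics/d4k.png

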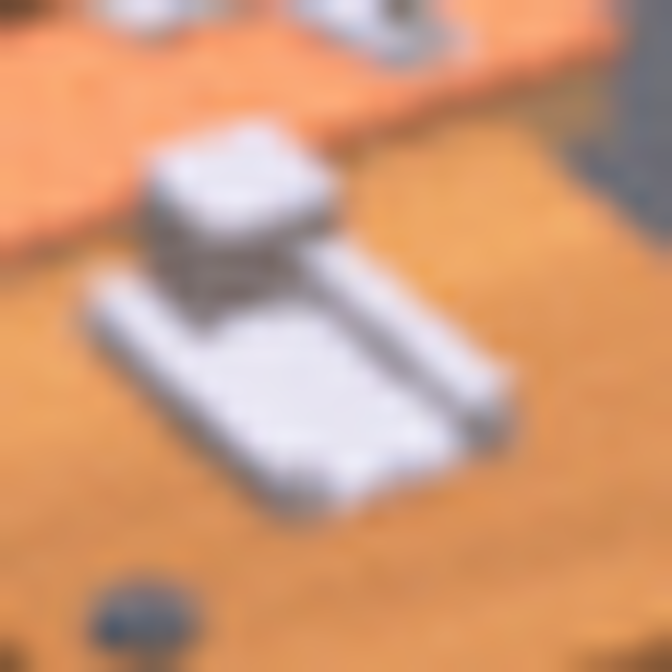

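View pics/s4k.png

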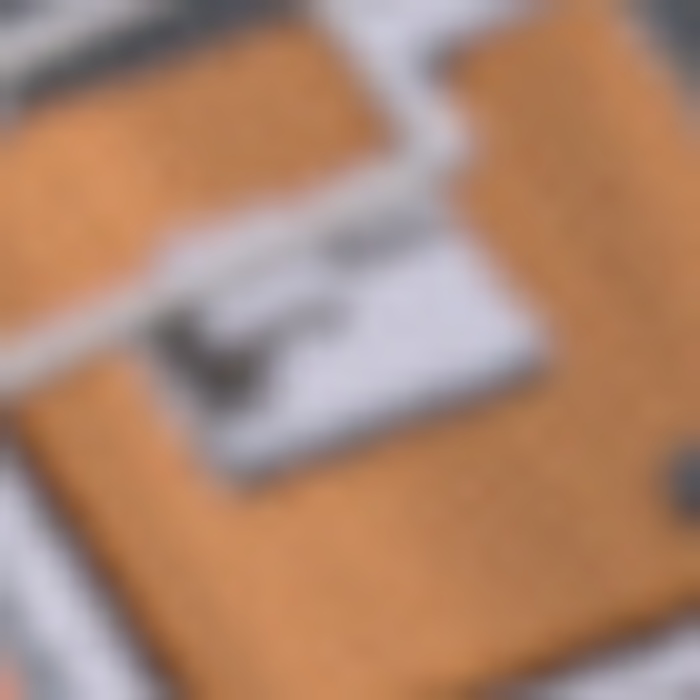

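```bash
cat >> h.py <<'E'
from scipy.optimize import brentq
def kin(bx,bz):
    # bar -> (a,phi,grip)
    def g(a): return np.hypot(bx+30+18*np.cos(a-.14), bz-64-18*np.sin(a-.14))-102
    A=np.linspace(1.2,3.1,400); G=[g(a) for a in A]; out=[]
    for i in range(399):
        if G[i]*G[i+1]<0:
            a=brentq(g,A[i],A[i+1]); px,pz=-30-18*np.cos(a-.14),64+18*np.sin(a-.14)
            ph=np.arctan2(bz-pz,bx-px); out.append((a,ph,bx+22*np.cos(ph)-30*np.sin(ph),bz+22*np.sin(ph)+30*np.cos(ph)))
    return out
E
python3 - <<'E'
from h import *
for b in [(81.3,96),(82.5,96),(83.5,90),(83.5,80),(83.5,70),(83.5,64),(83.5,58),(83.5,52),(83.5,49.5),(83,49.5),(80,50),(76,50.),(71.5,50.5),(71.5,52)]: print(b,[tuple(np.round(o,3)) for o in kin(*b)])
E
```

```text
(81.3, 96) [(np.float64(2.357), np.float64(0.174), np.float64(97.785), np.float64(129.35))]
(82.5, 96) [(np.float64(2.459), np.float64(0.185), np.float64(98.59), np.float64(129.543))]
(83.5, 90) [(np.float64(2.464), np.float64(0.127), np.float64(101.538), np.float64(122.537))]
(83.5, 80) [(np.float64(2.406), np.float64(0.021), np.float64(104.856), np.float64(110.462))]
(83.5, 70) [(np.float64(2.425), np.float64(-0.075), np.float64(107.676), np.float64(98.276))]
(83.5, 64) [(np.float64(2.467), np.float64(-0.129), np.float64(109.171), np.float64(90.926))]
(83.5, 58) [(np.float64(2.53), np.float64(-0.18), np.float64(110.522), np.float64(83.569))]
(83.5, 52) [(np.float64(2.616), np.float64(-0.229), np.float64(111.727), np.float64(76.233))]
(83.5, 49.5) [(np.float64(2.658), np.float64(-0.248), np.float64(112.184), np.float64(73.19))]
(83, 49.5) [(np.float64(2.624), np.float64(-0.253), np.float64(111.803), np.float64(73.045))]
(80, 50) [(np.float64(2.426), np.float64(-0.274), np.float64(109.295), np.float64(72.931))]
(76, 50.0) [(np.float64(2.201), np.float64(-0.297), np.float64(105.823), np.float64(72.239))]
(71.5, 50.5) [(np.float64(1.953), np.float64(-0.309), np.float64(101.571), np.float64(72.402))]
(71.5, 52) [(np.float64(1.928), np.float64(-0.294), np.float64(101.254), np.float64(74.332))]
```

>>> step_arm:
  series:
    - {"dp": [-0.0031, 0.002, -0.0068], "yaw": 0, "grip": 0.0}
    - {"dp": [-0.006, 0.0038, -0.0189], "yaw": 0, "grip": 0.0}
    - {"dp": [-0.0072, 0.0045, -0.025], "yaw": 0, "grip": 0.0}
    - {"dp": [-0.0072, 0.0045, -0.025], "yaw": 0, "grip": 0.0}

```text
clock: 5.38
position: [0.4911, 0.1062, 0.0662]
eef_rot: [-0.619, -0.341, 0.619, -0.341]
ft_force: [-2.1, 2.4, 2.0]
width: 0.0088
```

```bash
python3 - <<'E'
from h import *
d=capw('w7'); save(d['frame'][90:390,170:470],'w7a.png',2.6); print(cl(env.state()['position']))
E
```

```text
5.375 [0.4911 0.1062 0.0662] [-2.07  2.39  2.03] 0.008846520385688813
[106.3, 0.2, 66.6]
```

View pics/w7a.png

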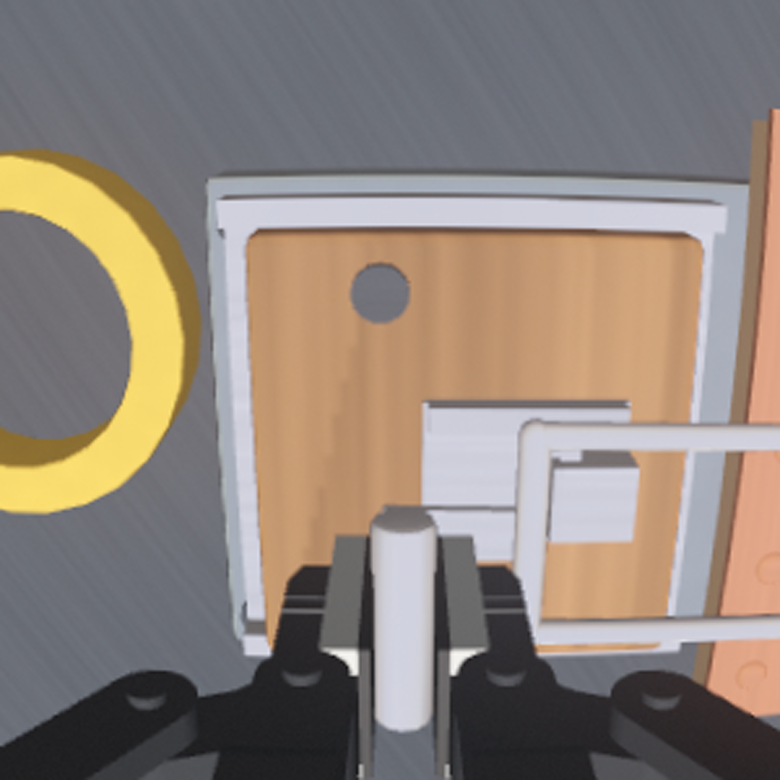

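```bash
python3 - <<'E'
from h import *
d=pickle.load(open('w7.pkl','rb')); f=lambda a,b:(170+a/2.6,90+b/2.6)
save(d['frame'][235:320,320:430],'w7k.png',7)
print('bar',[cl(atd(d,*f(533,b))) for b in (450,480,520,560)],'lipz',[cl(atd(d,*f(u,500))) for u in (565,590,620)])
for u in(525,550,553,556,636): print(u,cl(fplane(d,*f(u,500),.0612)))
print('rail end',cl(fplane(d,*f(422,470),.046)),cl(fplane(d,*f(424,405),.046)),cl(fplane(d,*f(629,405),.046)))
for q in [(380,293)]: print('dot',cl(fplane(d,*f(*q),.040)))
E
```

```text
bar [[83.3, -18.8, 78.2], [83.1, -13.2, 78.4], [82.7, -5.5, 78.3], [82.3, 2.4, 78.6]] lipz [[74.0, -1.7, 61.6], [69.1, -1.7, 61.8], [62.9, -1.4, 61.2]]
525 [81.9, -1.6, 61.2]
550 [77.0, -1.6, 61.2]
553 [76.4, -1.6, 61.2]
556 [75.8, -1.6, 61.2]
636 [59.6, -1.3, 61.2]
rail end [101.7, -1.7, 46.0] [101.4, -16.0, 46.0] [58.9, -16.0, 46.0]
dot [110.4, -38.0, 40.0]
```

View pics/w7k.png

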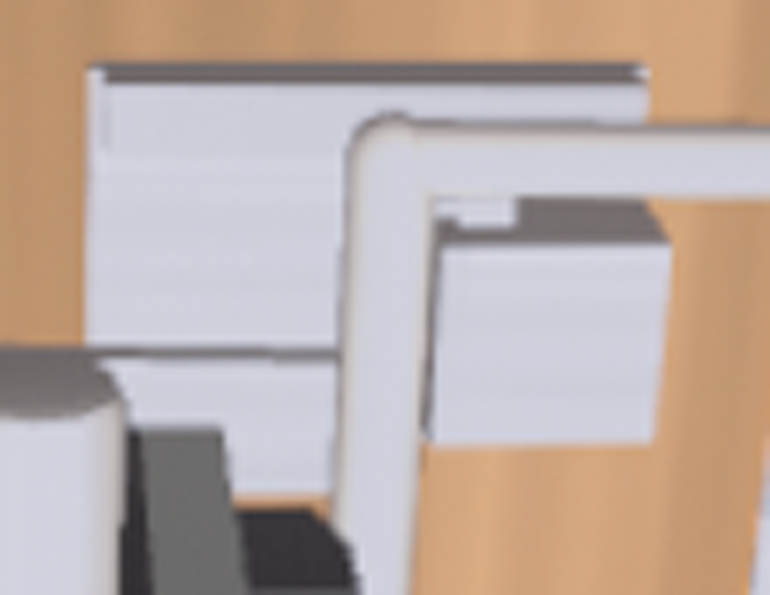

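```bash
python3 - <<'E'
from h import *
d=pickle.load(open('w7.pkl','rb'));
for n,u,v,h in[('post',517,215,.0555),('edge in',457,220,.0565),('front',440,300,.0612),('front',437,238,.0612),('front',428,430,.0612),('back',668,243,.0612)]: print(n,cl(fplane(d,320+u/7,235+v/7,h)))
E
```

```text
post [70.0, -8.3, 55.5]
edge in [74.7, -8.4, 56.5]
front [76.4, -4.0, 61.2]
front [76.9, -8.9, 61.2]
front [76.7, 6.5, 61.2]
back [59.8, -8.3, 61.2]
```

```bash
python3 - <<'E'
from h import *
k0=kin(83,75.4)[0]
for z in (75.4,70,65,60,56,53,51,50,49,48):
    k=kin(83,z)[0]; dx=k[2]-k0[2]; print(z,round(k[0],3),'dx',round(dx,2),'dz',round(k[3]-k0[3],2),'world',round(-.8454*dx,2),round(.5342*dx,2))
E
```

```text
75.4 2.371 dx 0.0 dz 0.0 world -0.0 0.0
70 2.391 dx 1.46 dz -6.6 world -1.24 0.78
65 2.424 dx 2.72 dz -12.73 world -2.3 1.45
60 2.473 dx 3.88 dz -18.87 world -3.28 2.07
56 2.523 dx 4.73 dz -23.78 world -4.0 2.53
53 2.566 dx 5.33 dz -27.46 world -4.51 2.85
51 2.598 dx 5.71 dz -29.91 world -4.83 3.05
50 2.615 dx 5.89 dz -31.13 world -4.98 3.15
49 2.632 dx 6.07 dz -32.35 world -5.13 3.24
48 2.651 dx 6.25 dz -33.56 world -5.28 3.34
```

>>> step_arm:
  series:
    - {"dp": [-0.0012, 0.0008, -0.0066], "yaw": 0, "grip": 0.0}
    - {"dp": [-0.0023, 0.0014, -0.0127], "yaw": 0, "grip": 0.0}
    - {"dp": [-0.0033, 0.0021, -0.0189], "yaw": 0, "grip": 0.0}
    - {"dp": [-0.004, 0.0025, -0.0238], "yaw": 0, "grip": 0.0}
    - {"dp": [-0.004, 0.0025, -0.0238], "yaw": 0, "grip": 0.0}

```text
clock: 6.05
position: [0.4871, 0.1087, 0.0427]
eef_rot: [-0.619, -0.341, 0.619, -0.341]
ft_force: [-1.6, 1.1, 4.3]
width: 0.0088
```

```bash
python3 - <<'E'
from h import *
d=capw('w8'); save(d['frame'][235:345,320:430],'w8k.png',7); print(cl(env.state()['position']))
E
```

```text
6.05 [0.4871 0.1087 0.0427] [-1.63  1.14  4.35] 0.008833925669216277
[111.2, 0.2, 42.9]
```

View pics/w8k.png

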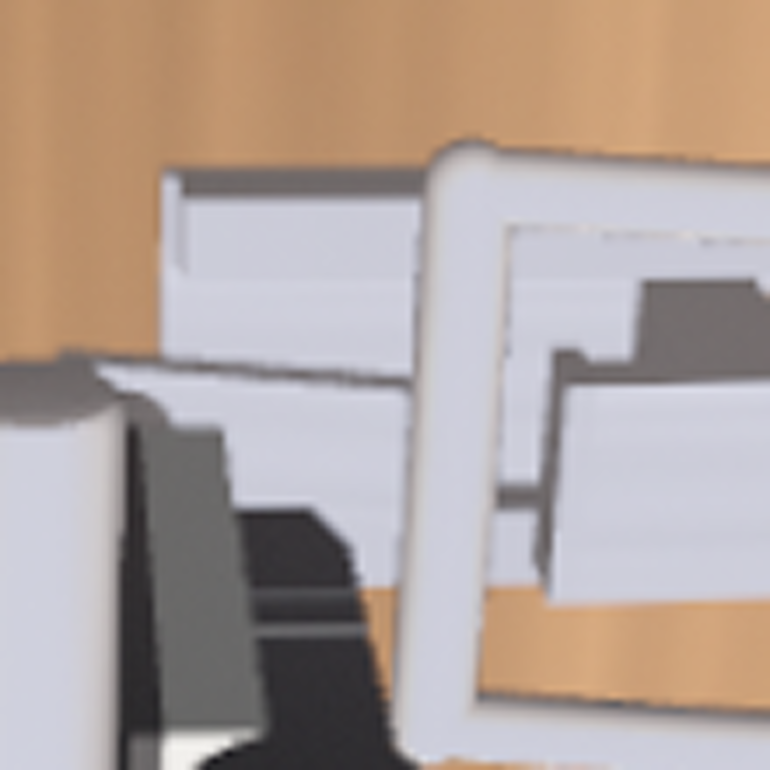

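```bash
python3 - <<'E'
from h import *
d=pickle.load(open('w8.pkl','rb')); f=lambda a,b:(320+a/7,235+b/7)
print('bar',[cl(atd(d,*f(u,b))) for u,b in ((466,200),(460,300),(452,400),(445,500))],'rail',[cl(atd(d,*f(*q))) for q in((300,200),(300,330),(280,240))],'lip',[cl(atd(d,*f(*q))) for q in((650,450),(700,550))])
for u,v in ((568,390),(552,590)): print('front',cl(fplane(d,*f(u,v),.0614)))
print('grip',cl(atd(d,*f(40,500))))
E
```

```text
bar [[83.6, -20.4, 59.5], [83.7, -13.9, 60.2], [83.6, -6.4, 59.1], [83.5, 1.2, 58.5]] rail [[92.6, -15.3, 46.5], [91.8, -3.9, 42.4], [93.9, -12.3, 46.2]] lip [[70.7, -3.6, 61.2], [66.5, 4.0, 61.3]]
front [76.5, -8.1, 61.4]
front [76.4, 6.6, 61.4]
grip [110.2, -13.9, 86.4]
```

>>> step_arm:
  series:
    - {"dp": [-0.0004, 0.0003, -0.003], "yaw": 0, "grip": 0.0}
    - {"dp": [-0.0008, 0.0005, -0.0055], "yaw": 0, "grip": 0.0}
    - {"dp": [-0.0008, 0.0005, -0.0055], "yaw": 0, "grip": 0.0}

```text
clock: 6.48
position: [0.4862, 0.1093, 0.0375]
eef_rot: [-0.619, -0.341, 0.619, -0.341]
ft_force: [-2.4, 1.9, 6.7]
width: 0.0091
```

>>> step_arm:
  series:
    - {"dp": [-0.0001, 0.0001, -0.001], "yaw": 0, "grip": 0.0}
    - {"dp": [-0.0001, 0.0001, -0.001], "yaw": 0, "grip": 0.0}

```text
clock: 6.72
position: [0.486, 0.1095, 0.0366]
eef_rot: [-0.619, -0.341, 0.619, -0.341]
ft_force: [-4.5, 2.8, 6.2]
width: 0.009
```

>>> step_arm:
  series:
    - {"dp": [-0.0001, 0.0001, -0.001], "yaw": 0, "grip": 0.0}
    - {"dp": [-0.0001, 0.0001, -0.001], "yaw": 0, "grip": 0.0}

```text
clock: 6.98
position: [0.4858, 0.1096, 0.0355]
eef_rot: [-0.619, -0.342, 0.619, -0.341]
ft_force: [-4.9, 2.5, 5.4]
width: 0.0085
```

>>> step_arm:
  series:
    - {"dp": [-0.0001, 0.0001, -0.0007], "yaw": 0, "grip": 0.0}
    - {"dp": [-0.0001, 0.0001, -0.0007], "yaw": 0, "grip": 0.0}

```text
clock: 7.22
position: [0.4856, 0.1097, 0.0348]
eef_rot: [-0.619, -0.342, 0.62, -0.341]
ft_force: [-5.1, 3.8, 6.2]
width: 0.0089
```

>>> step_arm:
  series:
    - {"dp": [-0.0001, 0.0001, -0.0007], "yaw": 0, "grip": 0.0}
    - {"dp": [-0.0001, 0.0001, -0.0007], "yaw": 0, "grip": 0.0}

```text
clock: 7.48
position: [0.4853, 0.1099, 0.0341]
eef_rot: [-0.619, -0.342, 0.62, -0.341]
ft_force: [-5.3, 2.7, 6.7]
width: 0.009
```

```bash
python3 - <<'E'
from h import *
d=capw('w9'); save(d['frame'][235:345,320:430],'w9k.png',7); print(cl(env.state()['position']))
f=lambda a,b:(320+a/7,235+b/7)
E
```

```text
7.475 [0.4853 0.1099 0.0341] [-5.27  2.67  6.65] 0.008974078700477572
[113.3, 0.2, 34.1]
```

View pics/w9k.png

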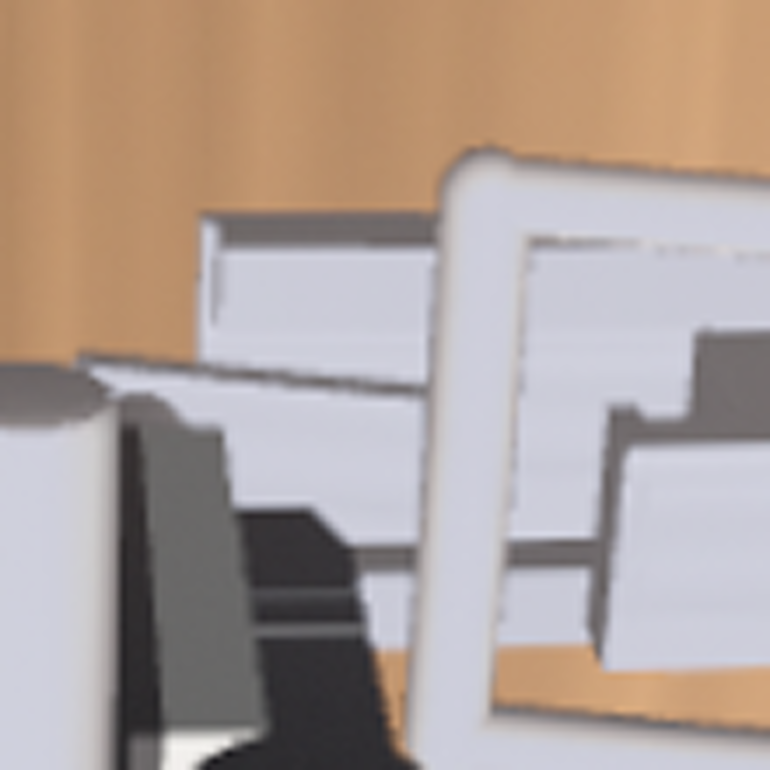

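```bash
python3 - <<'E'
from h import *
d=pickle.load(open('w9.pkl','rb')); f=lambda a,b:(320+a/7,235+b/7)
print('bar',[cl(atd(d,*f(u,b))) for u,b in ((484,220),(478,300),(470,400),(462,500),(480,260))],'rail',[cl(atd(d,*f(*q))) for q in((320,260),(320,290),(380,280))],'lip',[cl(atd(d,*f(*q))) for q in((700,550),(700,600))])
for u,v in ((625,450),(605,660)): print('front',cl(fplane(d,*f(u,v),.0614)))
print('grip',cl(atd(d,*f(40,500))))
E
```

```text
bar [[84.9, -19.9, 52.8], [84.6, -13.9, 51.4], [84.8, -7.3, 52.2], [84.9, -0.2, 52.4], [85.0, -17.4, 53.2]] rail [[94.1, -14.3, 45.8], [94.1, -12.3, 45.9], [90.2, -13.2, 46.5]] lip [[71.0, -0.7, 60.8], [70.4, 3.3, 60.2]]
front [76.7, -8.2, 61.4]
front [76.5, 6.8, 61.4]
grip [112.2, -14.0, 77.9]
```

```bash
python3 - <<'E'
from h import *
k0=kin(84.6,49.6)[0]; print(k0)
for b in ((82,49.5),(79,49.5),(76,49.5),(74,49.5),(73,49.5),(72,49.5),(71,49.5),(70,49.5)):
    k=kin(*b)[0]; dx=k[2]-k0[2]; print(b,round(k[0],3),'dx',round(dx,2),'dz',round(k[3]-k0[3],2),'world',round(-.8454*dx,2),round(.5342*dx,2))
E
```

```text
(2.7371175150698477, np.float64(-0.2347324687944491), np.float64(112.97416916192269), np.float64(73.66047639533755))
(82, 49.5) 2.557 dx -1.95 dz -0.88 world 1.65 -1.04
(79, 49.5) 2.376 dx -4.43 dz -1.55 world 3.75 -2.37
(76, 49.5) 2.209 dx -7.05 dz -2.05 world 5.96 -3.77
(74, 49.5) 2.102 dx -8.87 dz -2.31 world 7.5 -4.74
(73, 49.5) 2.049 dx -9.79 dz -2.41 world 8.28 -5.23
(72, 49.5) 1.997 dx -10.72 dz -2.51 world 9.07 -5.73
(71, 49.5) 1.944 dx -11.67 dz -2.58 world 9.87 -6.23
(70, 49.5) 1.891 dx -12.63 dz -2.64 world 10.67 -6.75
```

>>> step_arm:
  series:
    - {"dp": [0.0009, -0.0005, -0.0005], "yaw": 0, "grip": 0.0}
    - {"dp": [0.0018, -0.0011, -0.0009], "yaw": 0, "grip": 0.0}
    - {"dp": [0.0028, -0.0017, -0.0012], "yaw": 0, "grip": 0.0}
    - {"dp": [0.0037, -0.0024, -0.0015], "yaw": 0, "grip": 0.0}
    - {"dp": [0.0037, -0.0024, -0.0015], "yaw": 0, "grip": 0.0}

```text
clock: 8.15
position: [0.4854, 0.1097, 0.0329]
eef_rot: [-0.617, -0.344, 0.622, -0.339]
ft_force: [-24.1, 15.4, 27.1]
width: 0.0088
```

```bash
python3 - <<'E'
from h import *
d=capw('w10'); save(d['frame'][235:345,320:430],'w10k.png',7); print(cl(env.state()['position']))
E
```

```text
8.15 [0.4854 0.1097 0.0329] [-24.07  15.4   27.09] 0.00879516012443448
[113.1, 0.3, 32.9]
```

View pics/w10k.png

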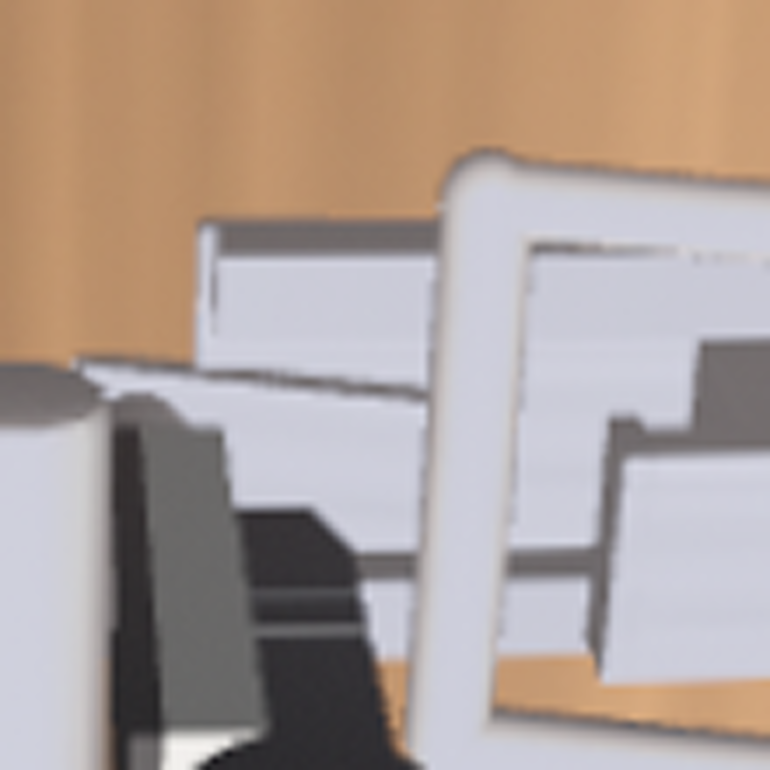

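```bash
python3 - <<'E'
from h import *
d=pickle.load(open('w10.pkl','rb')); save(d['frame'][200:440,300:620],'w10b.png',2.5)
d=env.capture('side'); save(d['frame'][190:310,215:355],'d10.png',5.5);d=env.capture('scene'); save(d['frame'][190:300,270:400],'s10.png',6)
E
```

```text
(no output)
```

View pics/w10b.png

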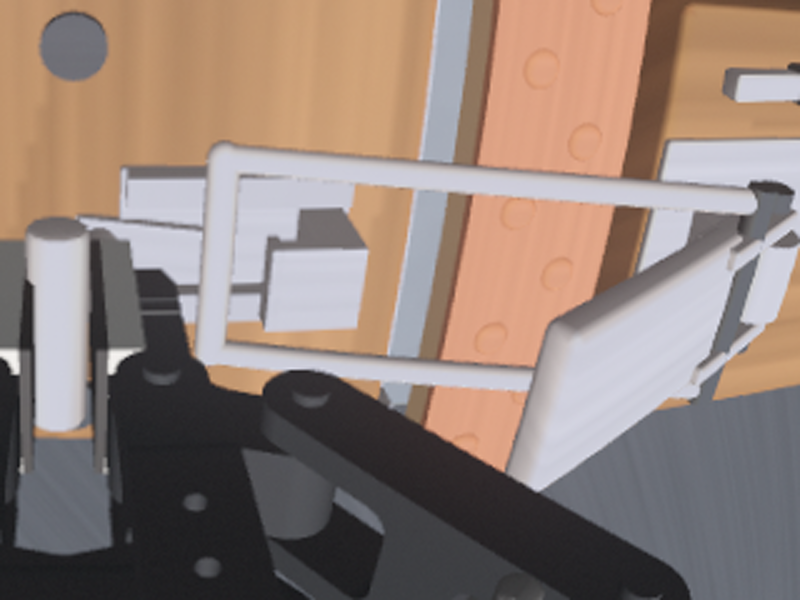

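View pics/d10.png

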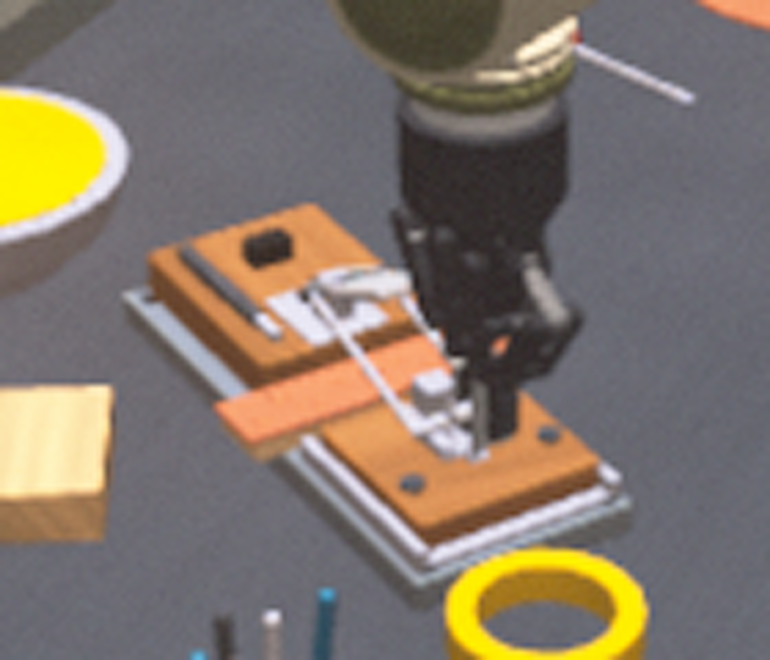

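View pics/s10.png

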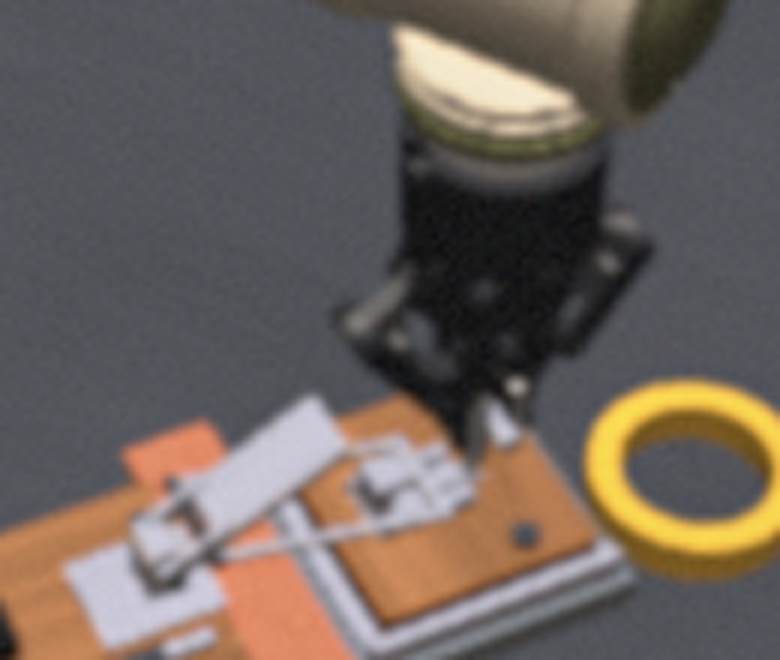

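>>> step_arm:
  series:
    - {"dp": [-0.0019, 0.0012, 0.001], "yaw": 0, "grip": 0.0}
    - {"dp": [-0.0037, 0.0024, 0.002], "yaw": 0, "grip": 0.0}
    - {"dp": [-0.0037, 0.0024, 0.002], "yaw": 0, "grip": 0.0}

```text
clock: 8.68
position: [0.4851, 0.11, 0.0346]
eef_rot: [-0.619, -0.342, 0.62, -0.341]
ft_force: [-5.9, 3.5, 8.0]
width: 0.0092
```

```bash
python3 - <<'E'
from h import *
d=pickle.load(open('w10.pkl','rb')); f=lambda a,b:(300+a/2.5,200+b/2.5)
for q in [(280,390),(350,420),(420,450),(500,490),(560,510),(620,550),(670,580),(660,570),(545,380),(535,450),(520,480),(545,470),(560,330),(600,400),(160,400),(200,480)]: print(q,cl(atd(d,*f(*q))))
d=capw('w11'); save(d['frame'][200:440,300:620],'w11b.png',2.5); print(cl(env.state()['position']))
E
```

```text
(280, 390) [84.4, -10.8, 104.6]
(350, 420) [77.5, -11.8, 112.9]
(420, 450) [70.8, -12.1, 119.9]
(500, 490) [63.4, -11.5, 127.6]
(560, 510) [58.0, -12.0, 132.7]
(620, 550) [53.1, -11.1, 139.5]
(670, 580) [50.4, -12.0, 146.0]
(660, 570) [50.3, -11.5, 143.9]
(545, 380) [44.1, -7.0, 101.7]
(535, 450) [42.4, 5.6, 102.1]
(520, 480) [43.3, 11.3, 102.1]
(545, 470) [40.4, 8.6, 103.6]
(560, 330) [43.8, -15.2, 101.6]
(600, 400) [30.1, 0.7, 98.1]
(160, 400) [99.8, -10.8, 106.1]
(200, 480) [97.8, -16.9, 128.1]
8.675 [0.4851 0.11   0.0346] [-5.93  3.55  7.97] 0.00915747664198427
[113.6, 0.2, 34.6]
```

View pics/w11b.png

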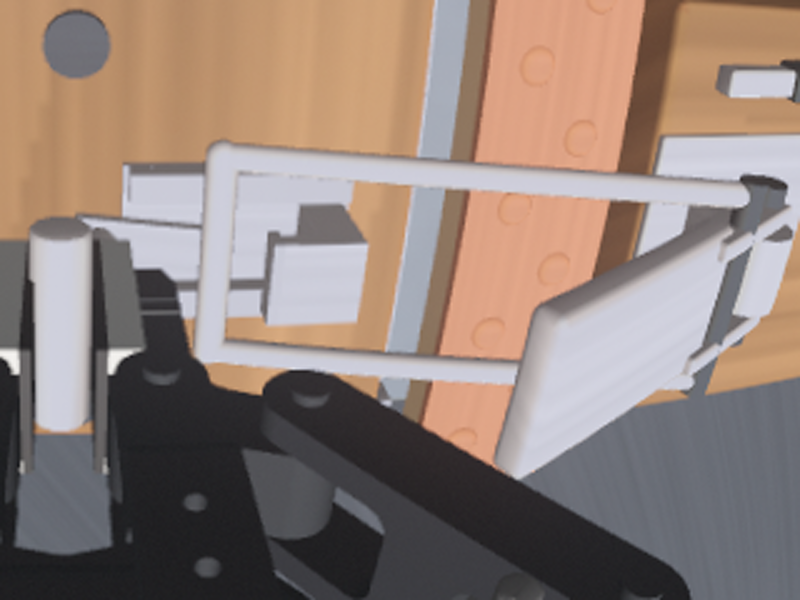

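>>> step_arm:
  series:
    - {"dp": [0.0, 0.0, 0.001], "yaw": 0, "grip": 0.0}
    - {"dp": [0.0, 0.0, 0.0015], "yaw": 0, "grip": 0.0}
    - {"dp": [0.0, 0.0, 0.0015], "yaw": 0, "grip": 0.0}

```text
clock: 9.1
position: [0.485, 0.11, 0.036]
eef_rot: [-0.619, -0.342, 0.62, -0.341]
ft_force: [-6.3, 4.0, 6.6]
width: 0.0087
```

>>> step_arm:
  series:
    - {"dp": [0.0008, -0.0005, 0.0], "yaw": 0, "grip": 0.0}
    - {"dp": [0.0008, -0.0005, 0.0], "yaw": 0, "grip": 0.0}

```text
clock: 9.35
position: [0.4849, 0.1099, 0.0356]
eef_rot: [-0.618, -0.342, 0.62, -0.34]
ft_force: [-9.1, 5.8, 4.8]
width: 0.0089
```

>>> step_arm:
  series:
    - {"dp": [0.0008, -0.0005, 0.0003], "yaw": 0, "grip": 0.0}
    - {"dp": [0.0008, -0.0005, 0.0003], "yaw": 0, "grip": 0.0}

```text
clock: 9.6
position: [0.4849, 0.1098, 0.0356]
eef_rot: [-0.618, -0.343, 0.621, -0.34]
ft_force: [-11.5, 7.8, 6.8]
width: 0.0088
```

```bash
python3 - <<'E'
from h import *
d=capw('w12'); save(d['frame'][200:440,300:620],'w12b.png',2.5); s=env.state();print(cl(s['position']),s['moment'].round(2))
f=lambda a,b:(300+a/2.5,200+b/2.5)
print('bar',[cl(atd(d,*f(u,b))) for u,b in ((222,190),(220,220),(216,260),(212,300))],'grip',cl(atd(d,*f(60,280))),cl(atd(d,*f(60,340))))
print('handle',[cl(atd(d,*f(*q))) for q in ((545,330),(535,380),(525,430),(690,260))])
E
```

```text
9.6 [0.4849 0.1098 0.0356] [-11.5    7.81   6.78] 0.00884654781837641
[113.6, 0.5, 35.6] [ 0.96  1.1  -0.07]
bar [[84.9, -14.8, 53.6], [84.8, -9.0, 53.5], [85.0, -1.0, 53.6], [85.3, 7.1, 54.1]] grip [113.0, -11.6, 79.7] [113.0, -0.9, 79.7]
handle [[44.2, -12.4, 100.2], [44.2, -4.3, 101.0], [43.3, 5.0, 101.0], [6.8, -13.6, 85.1]]
```

View pics/w12b.png

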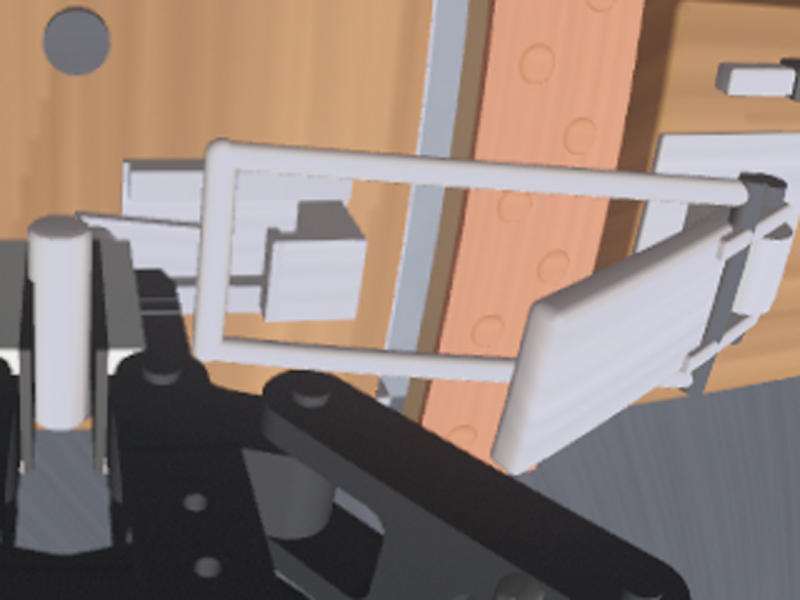

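>>> step_arm:
  series:
    - {"dp": [-0.0005, 0.0003, 0.008], "yaw": 0, "grip": 0.0}
    - {"dp": [0.0012, -0.0007, 0.019], "yaw": 0, "grip": 0.0}
    - {"dp": [0.0035, -0.0022, 0.0317], "yaw": 0, "grip": 0.0}
    - {"dp": [0.0063, -0.004, 0.043], "yaw": 0, "grip": 0.0}
    - {"dp": [0.0098, -0.0062, 0.0545], "yaw": 0, "grip": 0.0}
    - {"dp": [0.0098, -0.0062, 0.0545], "yaw": 0, "grip": 0.0}

```text
clock: 10.4
position: [0.4949, 0.1035, 0.0903]
eef_rot: [-0.618, -0.343, 0.621, -0.339]
ft_force: [-8.2, 6.7, 0.5]
width: 0.0089
```

```bash
python3 - <<'E'
from h import *
d=capw('w13'); save(d['frame'][90:390,170:470],'w13a.png',2.6); s=env.state();print(cl(s['position']),s['moment'].round(2))
E
```

```text
10.4 [0.4949 0.1035 0.0903] [-8.19  6.7   0.52] 0.008935446951749863
[102.0, 0.5, 89.9] [ 1.31  1.62 -0.01]
```

View pics/w13a.png

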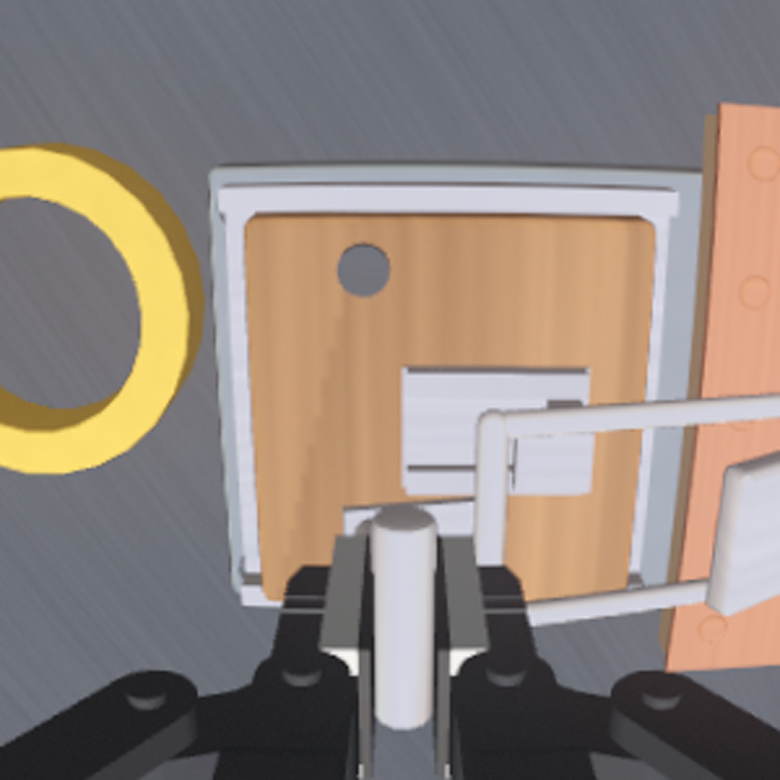

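>>> step_arm:
  series:
    - {"dp": [0.0021, -0.0013, 0], "yaw": 0, "grip": 0.0}
    - {"dp": [0.0042, -0.0027, 0.0], "yaw": 0, "grip": 0.0}
    - {"dp": [0.0042, -0.0027, 0.0], "yaw": 0, "grip": 0.0}

```text
clock: 10.82
position: [0.4989, 0.101, 0.0899]
eef_rot: [-0.617, -0.343, 0.621, -0.339]
ft_force: [-8.5, 6.2, 2.4]
width: 0.0092
```

>>> step_arm:
  series:
    - {"dp": [-0.0013, 0.0008, 0], "yaw": 0, "grip": 0.03}
    - {"dp": [-0.0013, 0.0008, 0.0], "yaw": 0, "grip": 0.03}
    - {"dp": [-0.0013, 0.0008, 0.0055], "yaw": 0, "grip": 0.03}
    - {"dp": [-0.0013, 0.0008, 0.0055], "yaw": 0, "grip": 0.03}

```text
clock: 11.32
position: [0.5007, 0.1003, 0.0968]
eef_rot: [0.62, 0.341, -0.619, 0.341]
ft_force: [0.2, 0.0, -1.5]
width: 0.0303
```

```bash
python3 - <<'E'
from h import *
d=capw('w14'); save(d['frame'][90:390,170:470],'w14a.png',2.6); s=env.state();print(cl(s['position']),s['moment'].round(2))
f=lambda a,b:(170+a/2.6,90+b/2.6)
for v in (540,580,620): print([cl(atd(d,*f(u,v))) for u in (395,400,405)])
E
```

```text
11.325 [0.5007 0.1003 0.0968] [ 0.19  0.04 -1.46] 0.03033632164589252
[95.3, 0.2, 96.6] [-0.01  0.02 -0.01]
[[95.7, -14.3, 133.8], [94.9, -13.7, 132.7], [94.2, -13.5, 132.2]]
[[95.7, -7.1, 133.2], [94.9, -6.4, 132.0], [94.2, -6.4, 131.9]]
[[95.7, 0.4, 132.7], [95.0, 0.6, 132.3], [94.2, 0.9, 131.8]]
```

View pics/w14a.png

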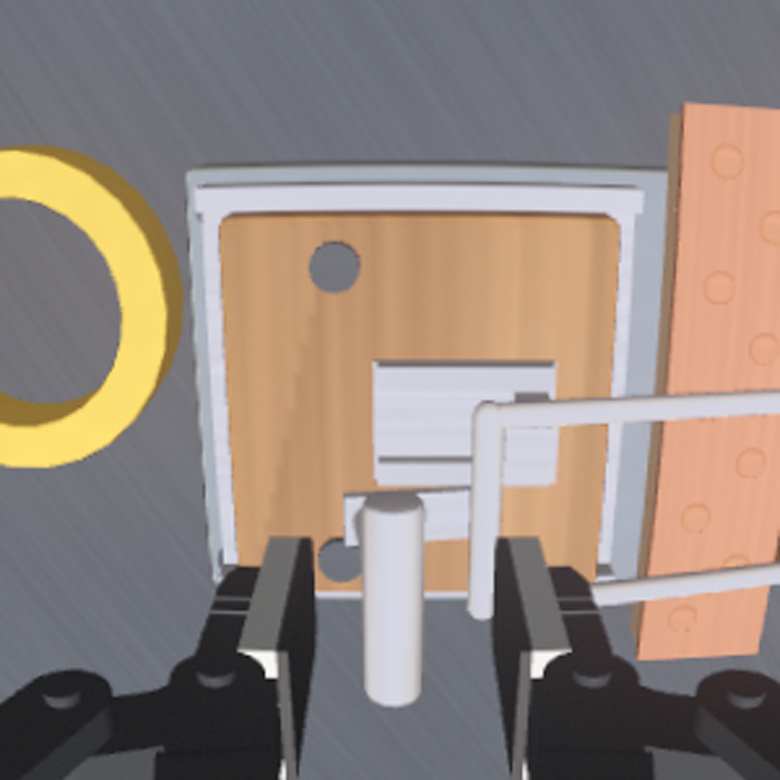

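>>> step_arm:
  series:
    - {"dp": [-0.0007, 0.0004, 0], "yaw": 0, "grip": 0.01}
    - {"dp": [-0.0007, 0.0004, 0], "yaw": 0, "grip": 0.0}
    - {"dp": [-0.0007, 0.0004, 0], "yaw": 0, "grip": 0.0}
    - {"dp": [-0.0007, 0.0004, 0], "yaw": 0, "grip": 0.0}

```text
clock: 11.88
position: [0.4992, 0.101, 0.0962]
eef_rot: [-0.619, -0.342, 0.62, -0.341]
ft_force: [-3.3, 2.5, 1.8]
width: 0.0088
```

```bash
python3 - <<'E'
from h import *
d=capw('w15'); save(d['frame'][90:390,170:470],'w15a.png',2.6); s=env.state();print(cl(s['position']),s['moment'].round(2))
f=lambda a,b:(170+a/2.6,90+b/2.6)
print([cl(atd(d,*f(u,v))) for u,v in ((403,560),(403,620),(490,440),(490,490),(490,520))])
k0=kin(79.9,95.3)[0]; print(k0)
for b in [(80.3,90),(80.8,80),(81.5,70),(81.7,60),(81.7,55),(81.7,52.5),(81.7,51),(81.7,50)]:
    k=kin(*b)[0]; dx=k[2]-k0[2]; print(b,round(k[0],3),round(k[1],3),'dx',round(dx,2),'dz',round(k[3]-k0[3],2),'world',round(-.8454*dx,2),round(.5342*dx,2))
E
```

```text
11.875 [0.4992 0.101  0.0962] [-3.31  2.54  1.84] 0.0087916552186668
[96.8, 0.3, 96.2] [ 0.42  0.66 -0.06]
[[96.1, -10.3, 132.3], [96.0, 0.3, 132.5], [80.1, -16.4, 97.1], [79.9, -6.7, 97.8], [79.7, -0.7, 98.1]]
(2.242695867967629, np.float64(0.15539708315755502), np.float64(96.99173102976918), np.float64(128.34349755104665))
(80.3, 90) 2.223 0.101 dx 2.16 dz -6.27 world -1.83 1.16
(80.8, 80) 2.222 0.003 dx 5.72 dz -18.28 world -4.84 3.06
(81.5, 70) 2.293 -0.089 dx 9.08 dz -30.41 world -7.67 4.85
(81.7, 60) 2.39 -0.177 dx 11.66 dz -42.7 world -9.86 6.23
(81.7, 55) 2.453 -0.22 dx 12.73 dz -48.87 world -10.76 6.8
(81.7, 52.5) 2.489 -0.241 dx 13.23 dz -51.95 world -11.18 7.07
(81.7, 51) 2.513 -0.253 dx 13.51 dz -53.8 world -11.42 7.22
(81.7, 50) 2.53 -0.261 dx 13.7 dz -55.03 world -11.58 7.32
```

View pics/w15a.png

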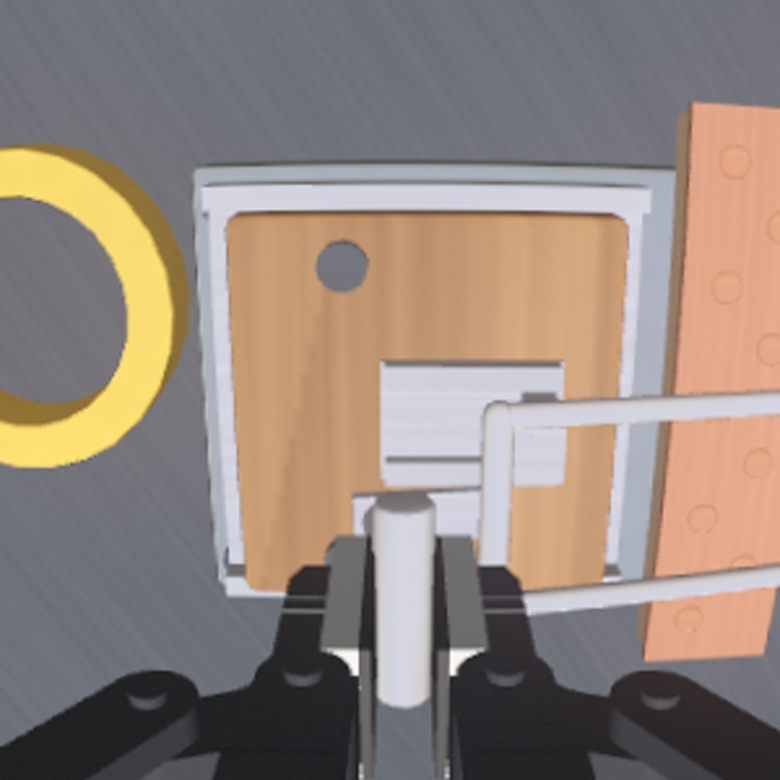

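>>> step_arm:
  series:
    - {"dp": [-0.0018, 0.0012, -0.0063], "yaw": 0, "grip": 0.0}
    - {"dp": [-0.0048, 0.0031, -0.0183], "yaw": 0, "grip": 0.0}
    - {"dp": [-0.0077, 0.0049, -0.0304], "yaw": 0, "grip": 0.0}
    - {"dp": [-0.0099, 0.0062, -0.0427], "yaw": 0, "grip": 0.0}
    - {"dp": [-0.0108, 0.0068, -0.0489], "yaw": 0, "grip": 0.0}
    - {"dp": [-0.0108, 0.0068, -0.0489], "yaw": 0, "grip": 0.0}

```text
clock: 12.68
position: [0.4888, 0.1076, 0.0471]
eef_rot: [-0.619, -0.341, 0.619, -0.341]
ft_force: [-0.4, 0.0, 2.0]
width: 0.0089
```

```bash
python3 - <<'E'
from h import *
d=capw('w16'); save(d['frame'][235:345,320:430],'w16k.png',7); print(cl(env.state()['position']))
E
```

```text
12.675 [0.4888 0.1076 0.0471] [-0.43  0.04  2.02] 0.008909205155339033
[109.1, 0.2, 47.4]
```

View pics/w16k.png

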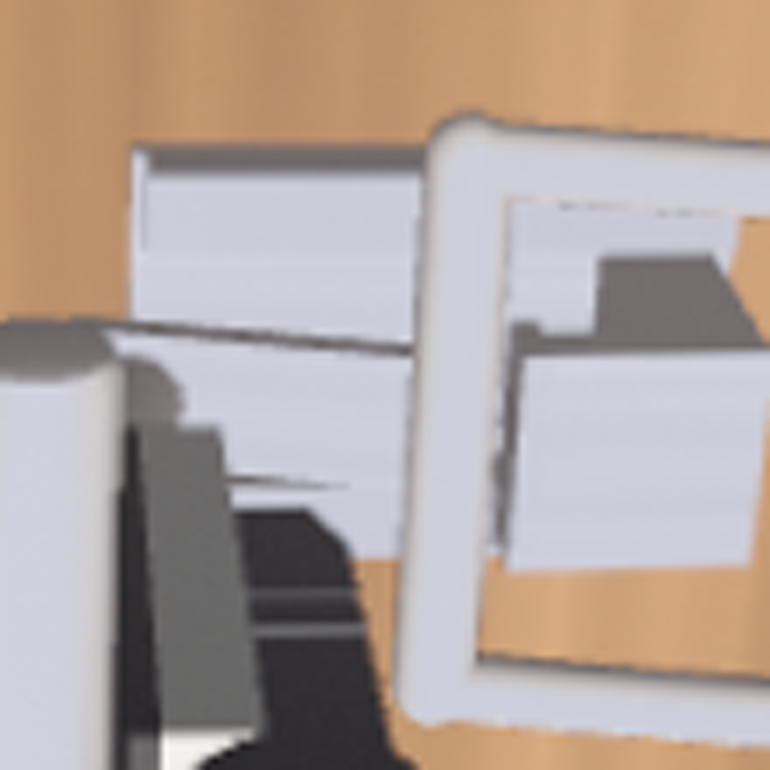

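```bash
python3 - <<'E'
from h import *
d=pickle.load(open('w16.pkl','rb')); f=lambda a,b:(320+a/7,235+b/7)
print('bar',[cl(atd(d,*f(u,b))) for u,b in ((466,200),(460,300),(452,400),(445,500))],'rail',[cl(atd(d,*f(*q))) for q in((300,200),(280,240))])
for u,v in ((525,365),(508,560)): print('front',cl(fplane(d,*f(u,v),.0614)))
print('grip',cl(atd(d,*f(40,500))))
E
```

```text
bar [[81.0, -19.1, 60.6], [80.6, -11.2, 58.4], [80.8, -4.3, 59.2], [80.8, 3.2, 59.2]] rail [[90.1, -13.7, 46.7], [91.4, -10.6, 46.4]]
front [76.5, -7.8, 61.4]
front [76.6, 6.8, 61.4]
grip [108.1, -11.7, 86.6]
```

>>> step_arm:
  series:
    - {"dp": [-0.0008, 0.0005, -0.003], "yaw": 0, "grip": 0.0}
    - {"dp": [-0.0016, 0.001, -0.006], "yaw": 0, "grip": 0.0}
    - {"dp": [-0.0016, 0.001, -0.0065], "yaw": 0, "grip": 0.0}

```text
clock: 13.1
position: [0.4871, 0.1087, 0.0408]
eef_rot: [-0.619, -0.341, 0.619, -0.341]
ft_force: [-1.0, 0.3, 2.7]
width: 0.0085
```

>>> step_arm:
  series:
    - {"dp": [-0.0001, 0.0001, -0.0007], "yaw": 0, "grip": 0.0}
    - {"dp": [-0.0001, 0.0001, -0.0007], "yaw": 0, "grip": 0.0}

```text
clock: 13.35
position: [0.487, 0.1088, 0.0402]
eef_rot: [-0.619, -0.341, 0.619, -0.341]
ft_force: [-0.6, -0.1, 2.0]
width: 0.0083
```

```bash
python3 - <<'E'
from h import *
d=capw('w17'); save(d['frame'][235:345,320:430],'w17k.png',7); print(cl(env.state()['position']))
f=lambda a,b:(320+a/7,235+b/7)
print('bar',[cl(atd(d,*f(u,b))) for u,b in ((480,220),(470,300),(464,400),(455,500))])
E
```

```text
13.35 [0.487  0.1088 0.0402] [-0.56 -0.11  1.96] 0.00829812852035051
[111.3, 0.2, 40.2]
bar [[82.3, -17.9, 54.3], [82.3, -11.7, 52.6], [82.1, -4.1, 52.0], [82.5, 2.6, 53.4]]
```

View pics/w17k.png

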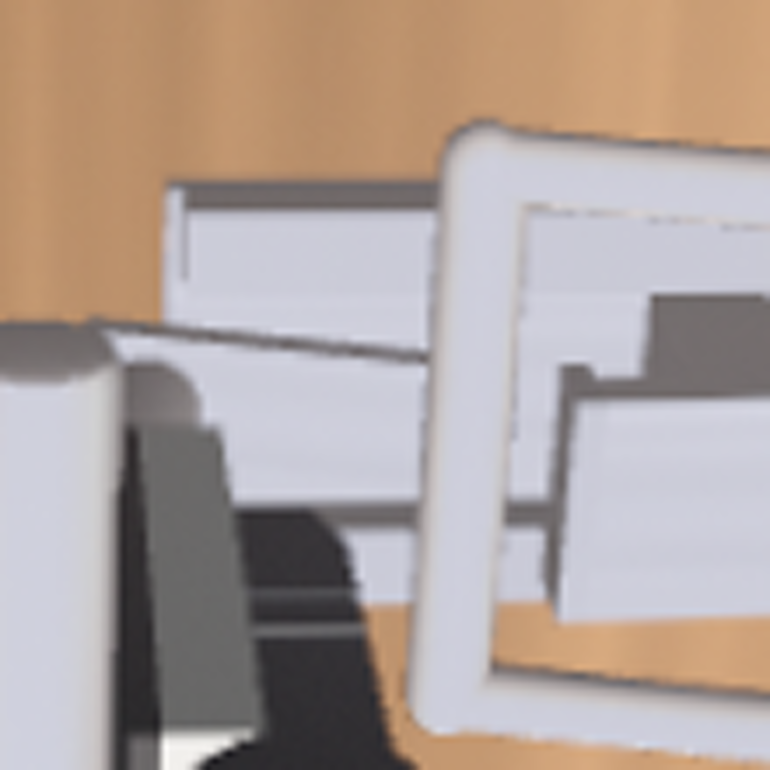

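```bash
python3 - <<'E'
from h import *
k0=kin(82.3,50.2)[0]; print(k0)
for b in ((80,50.1),(78,50),(76,50),(74,50),(73,50),(72,50),(71,50),(70,50)):
    k=kin(*b)[0]; dx=k[2]-k0[2]; print(b,round(k[0],3),round(k[1],3),'dx',round(dx,2),'dz',round(k[3]-k0[3],2),'world',round(-.8454*dx,2),round(.5342*dx,2))
E
```

```text
(2.564858775440885, np.float64(-0.2539427203154708), np.float64(111.13111318512519), np.float64(73.71099556604315))
(80, 50.1) 2.424 -0.273 dx -1.86 dz -0.66 world 1.57 -0.99
(78, 50) 2.311 -0.287 dx -3.54 dz -1.16 world 3.0 -1.89
(76, 50) 2.201 -0.297 dx -5.31 dz -1.47 world 4.49 -2.84
(74, 50) 2.094 -0.306 dx -7.12 dz -1.72 world 6.02 -3.81
(73, 50) 2.041 -0.309 dx -8.05 dz -1.83 world 6.8 -4.3
(72, 50) 1.988 -0.312 dx -8.98 dz -1.91 world 7.59 -4.8
(71, 50) 1.935 -0.314 dx -9.93 dz -1.99 world 8.4 -5.3
(70, 50) 1.882 -0.316 dx -10.89 dz -2.05 world 9.21 -5.82
```

>>> step_arm:
  series:
    - {"dp": [0.0012, -0.0008, 0.0], "yaw": 0, "grip": 0.0}
    - {"dp": [0.0025, -0.0016, -0.0004], "yaw": 0, "grip": 0.0}
    - {"dp": [0.0035, -0.0022, -0.0008], "yaw": 0, "grip": 0.0}
    - {"dp": [0.0035, -0.0022, -0.0008], "yaw": 0, "grip": 0.0}

```text
clock: 13.9
position: [0.4878, 0.1078, 0.0384]
eef_rot: [-0.618, -0.343, 0.621, -0.339]
ft_force: [-9.7, 8.2, 2.9]
width: 0.009
```

```bash
python3 - <<'E'
from h import *
d=capw('w18'); save(d['frame'][235:345,320:430],'w18k.png',7); print(cl(env.state()['position']))
f=lambda a,b:(320+a/7,235+b/7)
print('bar',[cl(atd(d,*f(u,b))) for u,b in ((476,220),(470,300),(464,400),(455,500))])
E
```

```text
13.9 [0.4878 0.1078 0.0384] [-9.71  8.24  2.89] 0.008960188178408797
[110.1, 0.6, 38.4]
bar [[81.2, -17.4, 51.8], [81.3, -12.1, 52.4], [81.3, -5.1, 52.8], [81.3, 2.7, 52.1]]
```

View pics/w18k.png

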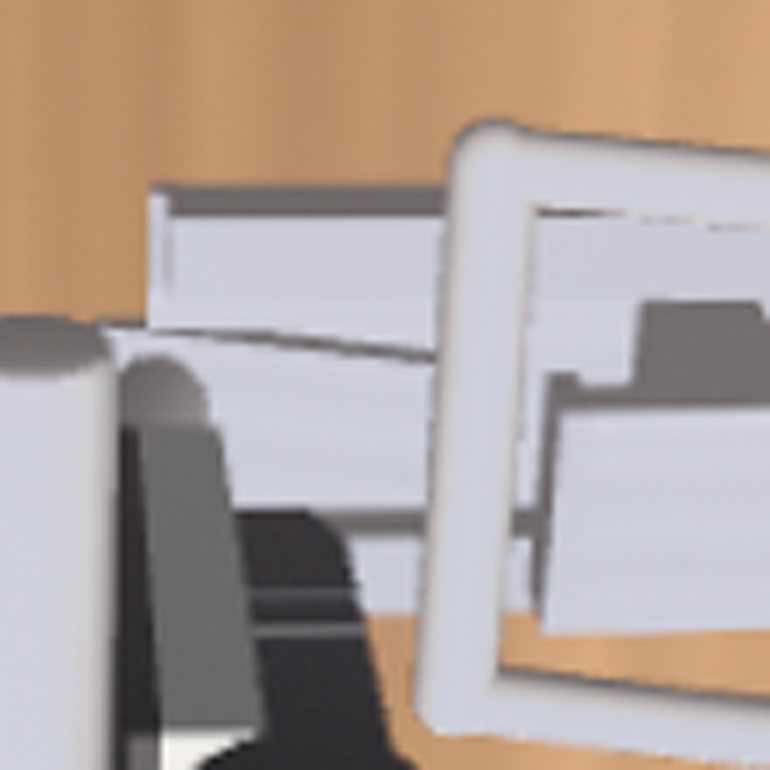

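>>> step_arm:
  series:
    - {"dp": [0.0, 0.0, 0.0008], "yaw": 0, "grip": 0.0}
    - {"dp": [0.0012, -0.0008, 0.0007], "yaw": 0, "grip": 0.0}
    - {"dp": [0.0025, -0.0016, 0.0006], "yaw": 0, "grip": 0.0}
    - {"dp": [0.0025, -0.0016, 0.0006], "yaw": 0, "grip": 0.0}

```text
clock: 14.45
position: [0.4907, 0.106, 0.0391]
eef_rot: [-0.618, -0.343, 0.621, -0.34]
ft_force: [-8.6, 4.9, 2.0]
width: 0.0086
```

```bash
python3 - <<'E'
from h import *
d=capw('w19'); save(d['frame'][235:345,320:430],'w19k.png',7); print(cl(env.state()['position']))
f=lambda a,b:(320+a/7,235+b/7)
print('bar',[cl(atd(d,*f(u,b))) for u,b in ((476,220),(470,300),(464,400),(455,500))])
E
```

```text
14.45 [0.4907 0.106  0.0391] [-8.59  4.93  1.97] 0.008611299474153088
[106.6, 0.6, 39.1]
bar [[77.8, -17.4, 52.5], [77.9, -12.0, 52.9], [77.9, -5.0, 53.3], [78.0, 2.1, 53.7]]
```

View pics/w19k.png

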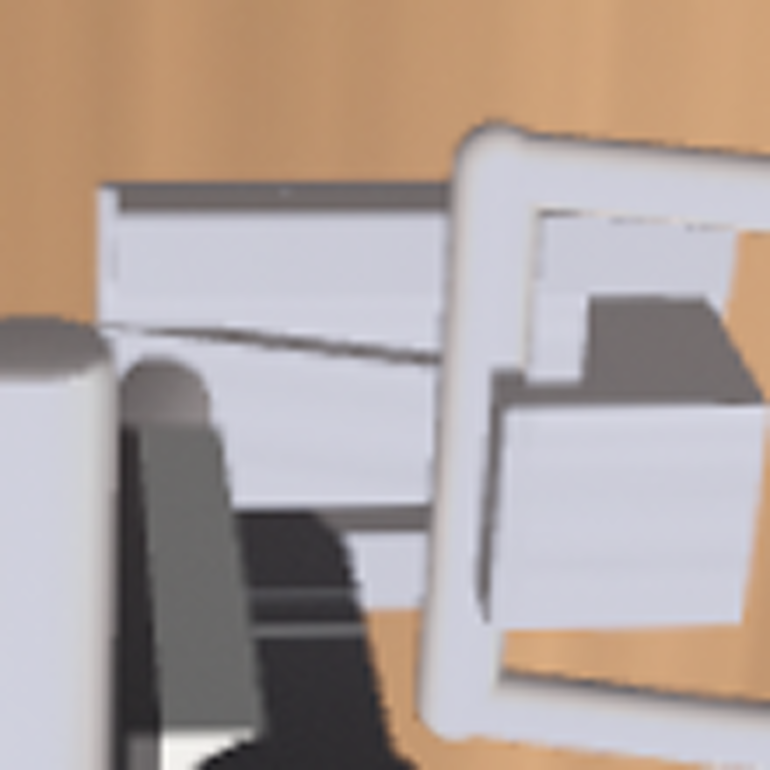

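>>> step_arm:
  series:
    - {"dp": [0.0011, -0.0007, -0.0002], "yaw": 0, "grip": 0.0}
    - {"dp": [0.0023, -0.0014, -0.0004], "yaw": 0, "grip": 0.0}
    - {"dp": [0.0034, -0.0021, -0.0006], "yaw": 0, "grip": 0.0}
    - {"dp": [0.0034, -0.0021, -0.0006], "yaw": 0, "grip": 0.0}

```text
clock: 15.0
position: [0.4945, 0.1037, 0.0387]
eef_rot: [-0.618, -0.343, 0.621, -0.34]
ft_force: [-7.0, 6.3, 3.5]
width: 0.0091
```

```bash
python3 - <<'E'
from h import *
d=capw('w20'); save(d['frame'][235:345,320:430],'w20k.png',7); print(cl(env.state()['position']))
f=lambda a,b:(320+a/7,235+b/7)
print('bar',[cl(atd(d,*f(u,b))) for u,b in ((476,220),(470,300))])
E
```

```text
15.0 [0.4945 0.1037 0.0387] [-7.03  6.28  3.47] 0.009059741045735988
[102.2, 0.5, 38.7]
bar [[73.6, -18.1, 53.5], [73.5, -12.3, 52.8]]
```

View pics/w20k.png

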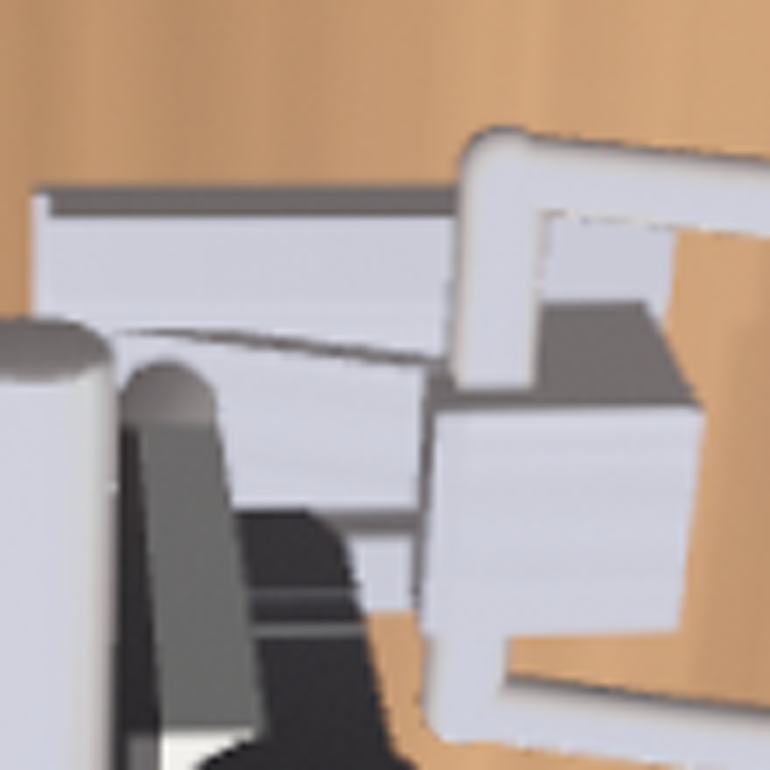

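>>> step_arm:
  series:
    - {"dp": [0.0008, -0.0005, 0.0], "yaw": 0, "grip": 0.0}
    - {"dp": [0.0008, -0.0005, 0.0], "yaw": 0, "grip": 0.0}

```text
clock: 15.3
position: [0.4952, 0.1033, 0.0387]
eef_rot: [-0.618, -0.343, 0.621, -0.34]
ft_force: [-7.8, 5.4, 3.5]
width: 0.0088
```

>>> step_arm:
  series:
    - {"dp": [0.0006, -0.0004, 0.0], "yaw": 0, "grip": 0.0}
    - {"dp": [0.0006, -0.0004, 0.0], "yaw": 0, "grip": 0.0}

```text
clock: 15.55
position: [0.4952, 0.1032, 0.0386]
eef_rot: [-0.618, -0.343, 0.621, -0.34]
ft_force: [-9.9, 7.3, 3.7]
width: 0.0085
```

>>> step_arm:
  series:
    - {"dp": [0.0004, -0.0003, 0.0], "yaw": 0, "grip": 0.0}
    - {"dp": [0.0004, -0.0003, 0.0], "yaw": 0, "grip": 0.0}

```text
clock: 15.8
position: [0.4953, 0.1032, 0.0386]
eef_rot: [-0.617, -0.343, 0.621, -0.339]
ft_force: [-11.4, 8.6, 5.5]
width: 0.0085
```

```bash
python3 - <<'E'
from h import *
d=capw('w21'); save(d['frame'][235:345,320:430],'w21k.png',7); print(cl(env.state()['position']))
f=lambda a,b:(320+a/7,235+b/7)
print('bar',[cl(atd(d,*f(u,b))) for u,b in ((476,220),(470,300))])
E
```

```text
15.8 [0.4953 0.1032 0.0386] [-11.36   8.56   5.53] 0.008476683628001129
[101.3, 0.6, 38.5]
bar [[72.6, -17.9, 53.0], [72.7, -12.6, 53.5]]
```

View pics/w21k.png

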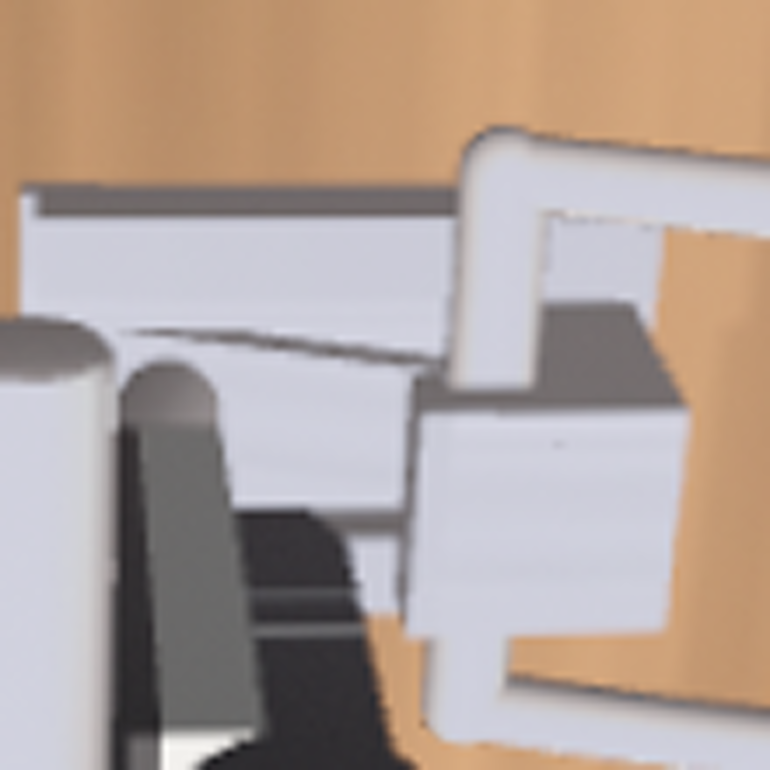

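>>> step_arm:
  series:
    - {"dp": [-0.0006, 0.0004, 0.0003], "yaw": 0, "grip": 0.0}
    - {"dp": [-0.0006, 0.0004, 0.0003], "yaw": 0, "grip": 0.0}
    - {"dp": [-0.0006, 0.0004, 0.0003], "yaw": 0, "grip": 0.04}
    - {"dp": [-0.0006, 0.0004, 0.0003], "yaw": 0, "grip": 0.04}
    - {"dp": [-0.0006, 0.0004, 0.0003], "yaw": 0, "grip": 0.04}

```text
clock: 16.48
position: [0.4978, 0.1019, 0.0397]
eef_rot: [0.619, 0.341, -0.619, 0.341]
ft_force: [0.3, 0.2, -0.2]
width: 0.0402
```

```bash
python3 - <<'E'
from h import *
d=capw('w22'); save(d['frame'][200:440,260:580],'w22k.png',2.5); print(cl(env.state()['position']))
E
```

```text
16.475 [0.4978 0.1019 0.0397] [ 0.31  0.22 -0.22] 0.04017865128108381
[98.5, 0.3, 39.7]
```

View pics/w22k.png

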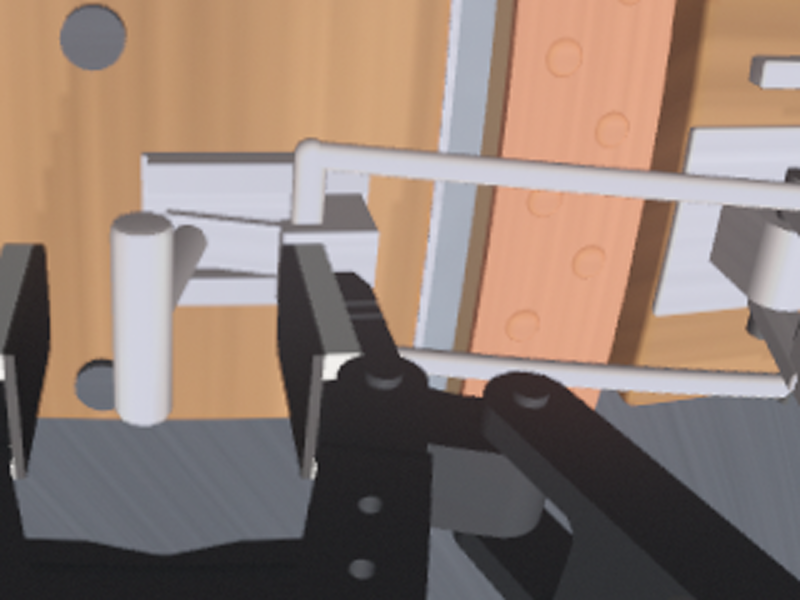

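>>> step_arm:
  series:
    - {"dp": [0.0, 0.0, 0.02], "yaw": 0, "grip": 0.04}
    - {"dp": [0.0, 0.0, 0.06], "yaw": 0, "grip": 0.04}
    - {"dp": [0.0, 0.0, 0.11], "yaw": 0, "grip": 0.0}
    - {"dp": [0.0, 0.0, 0.11], "yaw": 0, "grip": 0.0}

```text
clock: 17.02
position: [0.4995, 0.1019, 0.153]
eef_rot: [0.622, 0.34, -0.617, 0.343]
ft_force: [1.0, -0.8, -0.4]
width: 0.0044
```

```bash
python3 - <<'E'
from h import *
d=capw('w23'); save(d['frame'][130:370,250:570],'w23k.png',2.5); print(cl(env.state()['position']))
E
```

```text
17.025 [0.4995 0.1019 0.153 ] [ 1.01 -0.8  -0.39] 0.004414872511406774
[98.1, -0.0, 150.7]
```

View pics/w23k.png

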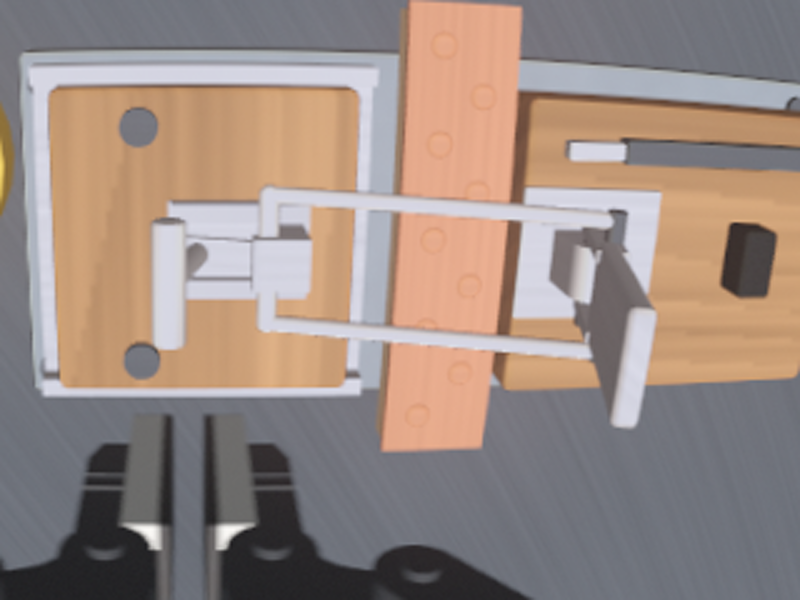

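Beautiful: the bar sits under the lip, hooked. I'll measure bar and lever.

```bash
python3 - <<'E'
from h import *
d=capw('w24'); f=lambda a,b:(250+a/2.5,130+b/2.5)
print('bar',[cl(atd(d,*f(*q))) for q in ((268,215),(268,305))],'grip',[cl(atd(d,*f(*q))) for q in ((168,250),(170,310))],'lip',cl(atd(d,*f(282,260))))
print('handle',[cl(atd(d,*f(*q))) for q in ((645,330),(635,370),(626,410),(610,300),(612,380))])
print('jaw rail end',cl(fplane(d,*f(168,205),.046)),'dot',cl(fplane(d,*f(138,127),.04)))
def F(a,r): return np.array([-30,64])+r*np.array([-np.cos(a),np.sin(a)])+3.5*np.array([np.sin(a),np.cos(a)])
for a in (2.0,1.9,1.8,1.7,1.57,1.4,1.2,1.0,.8,.6,.4,.3,.2,.1,0): print(a,F(a,62).round(1),F(a,82).round(1))
E
```

```text
17.075 [0.4983 0.1019 0.1507] [-0.48 -0.22 -0.45] 0.00019074527578291273
bar [[73.8, -14.3, 57.3], [72.9, 13.7, 55.8]] grip [[102.2, -11.0, 82.1], [101.8, 5.5, 82.7]] lip [69.7, -1.7, 60.4]
handle [[-3.8, -10.4, 141.6], [-2.8, -1.0, 142.0], [-2.8, 9.3, 141.3], [-13.1, -4.4, 104.4], [-6.1, 8.8, 125.6]]
jaw rail end [102.8, -14.6, 46.0] dot [111.8, -37.3, 40.0]
2.0 [ -1.  118.9] [  7.3 137.1]
1.9 [ -6.6 121.5] [ -0.2 140.5]
1.8 [-12.5 123.6] [ -8.  143.1]
1.7 [-18.5 125. ] [-16.  144.9]
1.57 [-26.5 126. ] [-26.6 146. ]
1.4 [-37.1 125.7] [-40.5 145.4]
1.2 [-49.2 123.1] [-56.5 141.7]
1.0 [-60.6 118.1] [-71.4 134.9]
0.8 [-70.7 110.9] [-84.6 125.3]
0.6 [-79.2 101.9] [-95.7 113.2]
0.4 [-85.7  91.4] [-104.2   99.2]
0.3 [-88.2  85.7] [-107.3   91.6]
0.2 [-90.1  79.7] [-109.7   83.7]
0.1 [-91.3  73.7] [-111.2   75.7]
0 [-92.   67.5] [-112.    67.5]
```

>>> step_arm:
  series:
    - {"dp": [0.033, -0.021, 0.0], "yaw": 0, "grip": 0.0}
    - {"dp": [0.0655, -0.0413, -0.01], "yaw": 0, "grip": 0.0}
    - {"dp": [0.0655, -0.0413, -0.035], "yaw": 0, "grip": 0.0}
    - {"dp": [0.0655, -0.0413, -0.058], "yaw": 0, "grip": 0.0}
    - {"dp": [0.0655, -0.0413, -0.058], "yaw": 0, "grip": 0.0}

```text
clock: 17.75
position: [0.5616, 0.0607, 0.0889]
eef_rot: [-0.618, -0.342, 0.621, -0.34]
ft_force: [-0.4, 0.2, -0.1]
width: -0.0
```

```bash
python3 - <<'E'
from h import *
d=capw('w25'); save(d['frame'][130:370,200:520],'w25k.png',2.5); print(cl(env.state()['position']))
d=env.capture('side'); save(d['frame'][190:310,215:355],'d25.png',5.5)
E
```

```text
17.75 [0.5616 0.0607 0.0889] [-0.39  0.22 -0.06] -2.4604775761182265e-05
[21.8, 0.5, 90.5]
```

View pics/w25k.png

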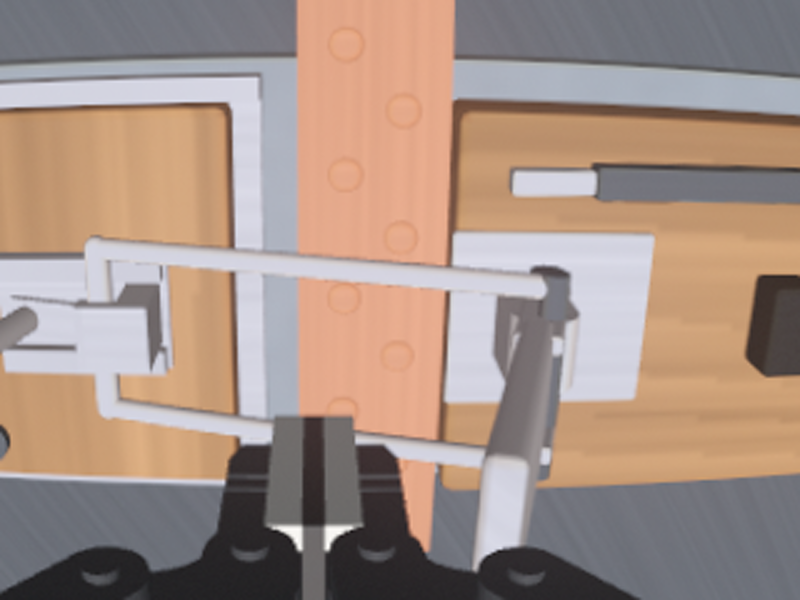

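View pics/d25.png

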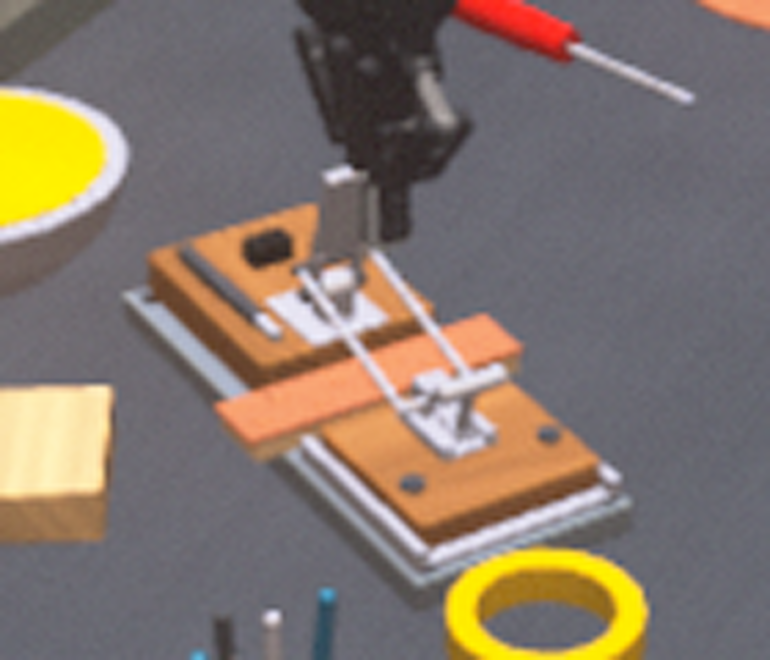

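>>> step_arm:
  series:
    - {"dp": [0.011, -0.0069, 0.001], "yaw": 0, "grip": 0.0}
    - {"dp": [0.0194, -0.0123, 0.002], "yaw": 0, "grip": 0.0}
    - {"dp": [0.0236, -0.015, 0.003], "yaw": 0, "grip": 0.0}
    - {"dp": [0.0279, -0.0176, 0.004], "yaw": 0, "grip": 0.0}
    - {"dp": [0.0364, -0.023, 0.005], "yaw": 0, "grip": 0.0}
    - {"dp": [0.0364, -0.023, 0.005], "yaw": 0, "grip": 0.0}

```text
clock: 18.6
position: [0.5988, 0.0384, 0.096]
eef_rot: [-0.618, -0.343, 0.62, -0.34]
ft_force: [-6.6, 6.0, -3.2]
width: -0.0002
```

```bash
python3 - <<'E'
from h import *
d=capw('w26'); save(d['frame'][130:370,200:520],'w26k.png',2.5); print(cl(env.state()['position']))
d=env.capture('side'); save(d['frame'][190:310,215:355],'d26.png',5.5)
E
```

```text
18.6 [0.5988 0.0384 0.096 ] [-6.58  5.96 -3.17] -0.0001959450854270365
[-20.7, -0.0, 96.0]
```

View pics/w26k.png

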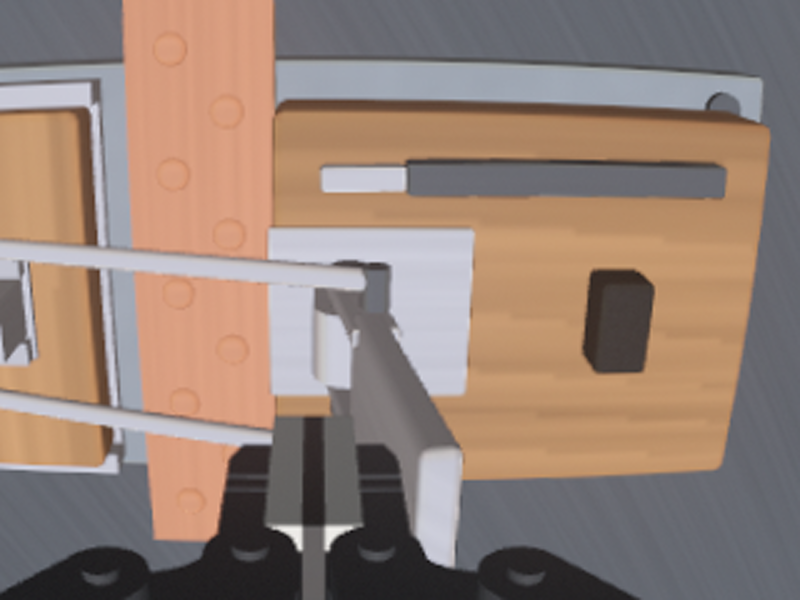

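View pics/d26.png

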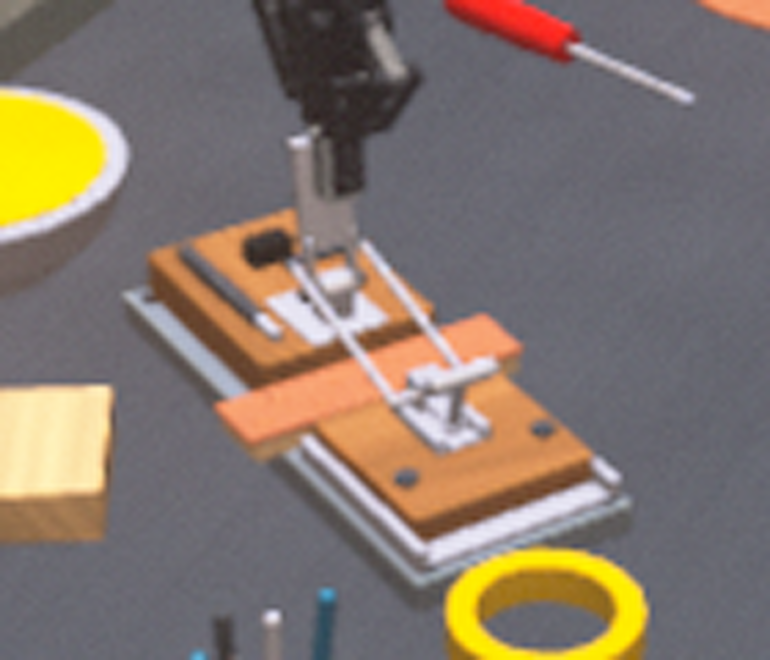

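>>> step_arm:
  series:
    - {"dp": [0.0093, -0.0059, 0.0], "yaw": 0, "grip": 0.0}
    - {"dp": [0.014, -0.0088, -0.0005], "yaw": 0, "grip": 0.0}
    - {"dp": [0.0186, -0.0118, -0.0015], "yaw": 0, "grip": 0.0}
    - {"dp": [0.0237, -0.015, -0.004], "yaw": 0, "grip": 0.0}
    - {"dp": [0.0279, -0.0176, -0.0063], "yaw": 0, "grip": 0.0}

```text
clock: 19.32
position: [0.6251, 0.0215, 0.089]
eef_rot: [-0.617, -0.344, 0.621, -0.339]
ft_force: [-13.1, 7.6, -1.5]
width: -0.0001
```

```bash
python3 - <<'E'
from h import *
d=capw('w27'); save(d['frame'][130:370,200:520],'w27k.png',2.5); print(cl(env.state()['position']))
E
```

```text
19.325 [0.6251 0.0215 0.089 ] [-13.06   7.6   -1.46] -5.5643100456519645e-05
[-52.6, 0.3, 88.8]
```

View pics/w27k.png

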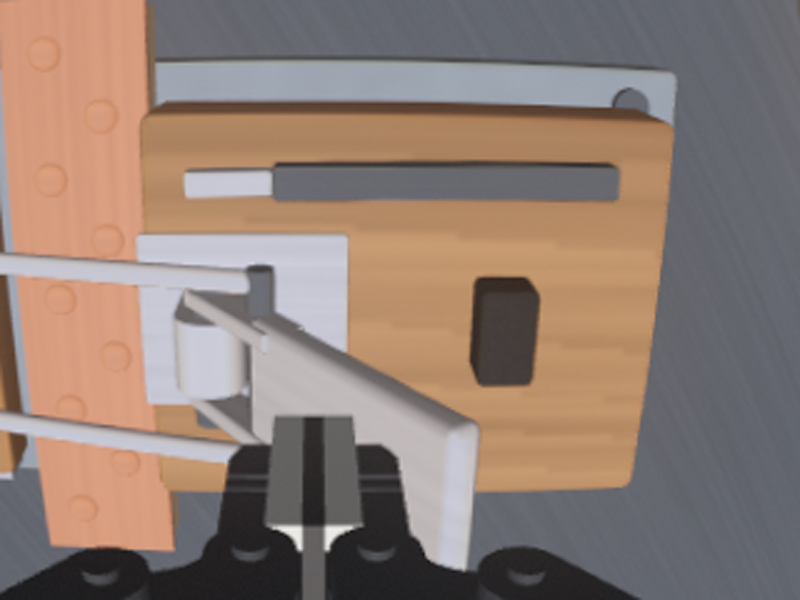

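>>> step_arm:
  series:
    - {"dp": [0.0042, -0.0027, -0.0033], "yaw": 0, "grip": 0.0}
    - {"dp": [0.0085, -0.0053, -0.007], "yaw": 0, "grip": 0.0}
    - {"dp": [0.0118, -0.0075, -0.011], "yaw": 0, "grip": 0.0}
    - {"dp": [0.0154, -0.0097, -0.0156], "yaw": 0, "grip": 0.0}

```text
clock: 19.88
position: [0.6419, 0.0111, 0.0747]
eef_rot: [-0.618, -0.343, 0.62, -0.34]
ft_force: [-7.5, 4.6, 4.0]
width: 0.0001
```

>>> step_arm:
  series:
    - {"dp": [0.0027, -0.0017, -0.005], "yaw": 0, "grip": 0.0}
    - {"dp": [0.0054, -0.0034, -0.0102], "yaw": 0, "grip": 0.0}
    - {"dp": [0.0054, -0.0034, -0.0102], "yaw": 0, "grip": 0.0}

```text
clock: 20.25
position: [0.6488, 0.0067, 0.0648]
eef_rot: [0.619, 0.341, -0.619, 0.341]
ft_force: [-0.4, 0.2, 1.5]
width: -0.0001
```

```bash
python3 - <<'E'
from h import *
d=capw('w28'); save(d['frame'][130:370,200:520],'w28k.png',2.5); print(cl(env.state()['position']))
E
```

```text
20.25 [0.6488 0.0067 0.0648] [-0.41  0.15  1.46] -9.256648743858579e-05
[-80.1, 0.1, 65.1]
```

View pics/w28k.png

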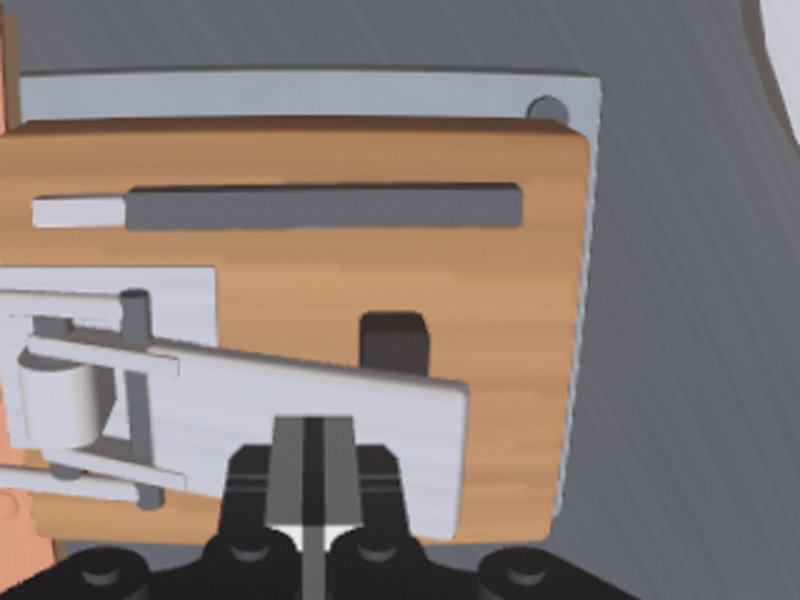

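>>> step_arm:
  series:
    - {"dp": [0.002, -0.0013, -0.0055], "yaw": 0, "grip": 0.0}
    - {"dp": [0.0036, -0.0022, -0.0113], "yaw": 0, "grip": 0.0}
    - {"dp": [0.0045, -0.0028, -0.017], "yaw": 0, "grip": 0.0}
    - {"dp": [0.0045, -0.0028, -0.019], "yaw": 0, "grip": 0.0}
    - {"dp": [0.0045, -0.0028, -0.019], "yaw": 0, "grip": 0.0}

```text
clock: 20.92
position: [0.6528, 0.0041, 0.0453]
eef_rot: [-0.619, -0.341, 0.619, -0.341]
ft_force: [-0.9, 0.3, -0.2]
width: 0.0001
```

```bash
python3 - <<'E'
from h import *
d=capw('w29'); save(d['frame'][130:370,200:520],'w29k.png',2.5); print(cl(env.state()['position']))
f=lambda a,b:(200+a/2.5,130+b/2.5)
E
```

```text
20.925 [0.6528 0.0041 0.0453] [-0.91  0.27 -0.24] 5.595240551427143e-05
[-84.9, 0.0, 45.6]
```

View pics/w29k.png

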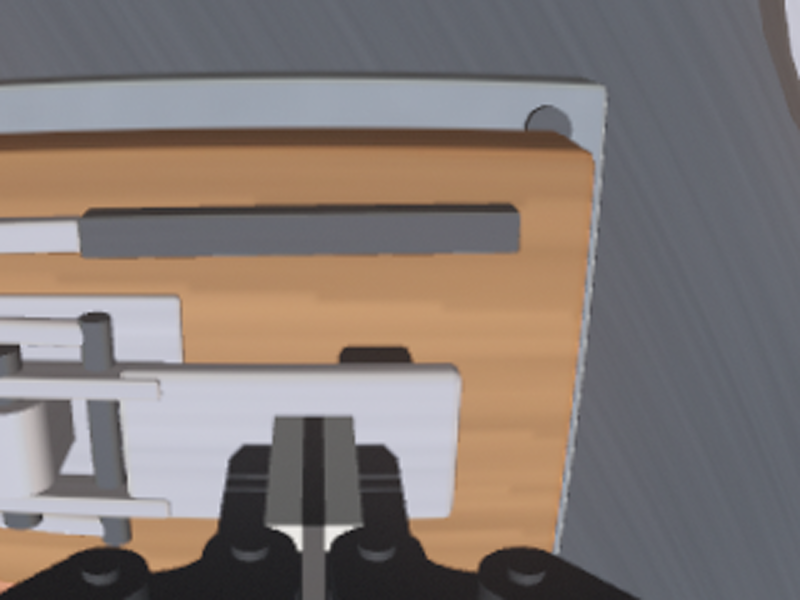

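>>> step_arm:
  series:
    - {"dp": [0.0, 0.0, 0.03], "yaw": 0, "grip": 0.0}
    - {"dp": [-0.02, 0.012, 0.08], "yaw": 0, "grip": 0.0}
    - {"dp": [-0.06, 0.037, 0.13], "yaw": 0, "grip": 0.0}
    - {"dp": [-0.06, 0.037, 0.13], "yaw": 0, "grip": 0.0}
    - {"dp": [-0.06, 0.037, 0.13], "yaw": 0, "grip": 0.0}

```text
clock: 21.6
position: [0.5929, 0.0412, 0.1756]
eef_rot: [0.619, 0.341, -0.619, 0.341]
ft_force: [0.3, 0.2, 0.0]
width: -0.0001
```

```bash
python3 - <<'E'
from h import *
d=capw('w30'); save(d['frame'][100:340,200:520],'w30k.png',2.5); print(cl(env.state()['position']))
E
```

```text
21.6 [0.5929 0.0412 0.1756] [0.28 0.23 0.  ] -5.591489412693193e-05
[-14.4, 1.1, 174.7]
```

View pics/w30k.png

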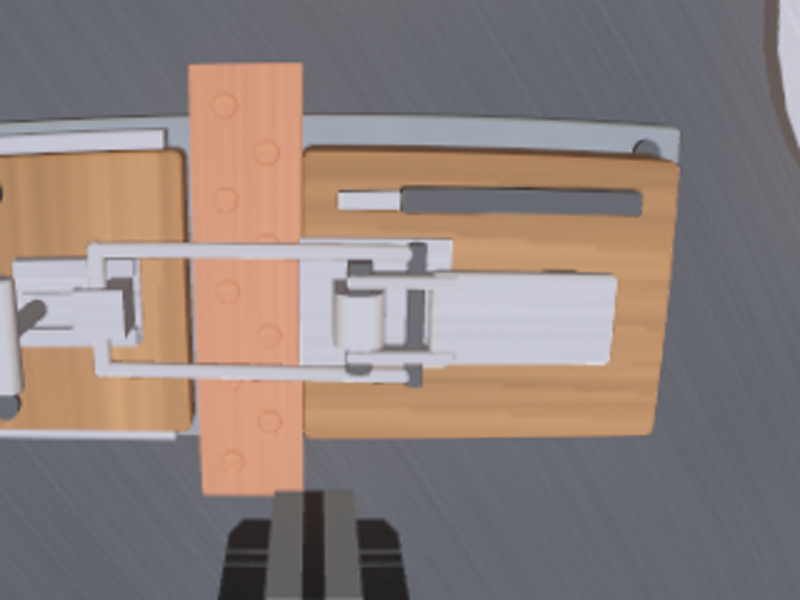

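```bash
python3 - <<'E'
from h import *
d=pickle.load(open('w30.pkl','rb')); f=lambda a,b:(200+a/2.5,100+b/2.5)
print('handle',[cl(atd(d,*f(*q))) for q in ((460,320),(530,320),(600,320))])
print('bar',[cl(atd(d,*f(*q))) for q in ((97,265),(102,360))],'lip',cl(atd(d,*f(100,315))))
print('jaw edge',cl(fplane(d,*f(185,200),.04)),'(was ~42.5)')
print(env.state()['ft_force'])
E
```

```text
handle [[-60.8, -0.2, 67.4], [-83.1, -0.5, 67.9], [-105.9, -0.9, 68.6]]
bar [[53.3, -15.8, 57.9], [54.0, 16.4, 56.7]] lip [53.2, 0.5, 58.8]
jaw edge [26.7, -33.5, 40.0] (was ~42.5)
[-0.12473802 -0.73737598 -0.92410731]
```

```bash
python3 - <<'E'
from h import *
d=capw('w31'); f=lambda a,b:(200+a/2.5,100+b/2.5)
def fit(us,vs):
    P=np.array([cl(atd(d,*f(u,v))) for u in us for v in vs]); A=np.c_[P[:,:2],np.ones(len(P))]; return np.linalg.lstsq(A,P[:,2],rcond=None)[0]
print('handle',fit(range(450,600,5),range(285,355,5)),'jaw',fit(range(480,640,5),range(380,425,5)))
E
```

```text
21.65 [0.5928 0.0409 0.1747] [-0.12 -0.74 -0.92] -8.458967136959006e-05
handle [ 0.23738292 -1.32848276 85.93648793] jaw [ 7.50221573e-02 -1.66893440e+00  1.11523997e+02]
```

```bash
python3 - <<'E'
from h import *
d=pickle.load(open('w31.pkl','rb')); f=lambda a,b:(200+a/2.5,100+b/2.5)
for n,us,vs in (('handle',range(450,600,30),range(290,352,2)),('jaw',range(480,640,30),range(385,425,2))):
    m=[np.mean([cl(atd(d,*f(u,v))) for v in vs],axis=0) for u in us]; m=np.array(m); print(n,m.round(2).tolist(),np.polyfit(m[:,0],m[:,2],1))
E
```

```text
handle [[-57.5, -0.14, 67.52], [-66.96, -0.12, 67.35], [-76.55, -0.12, 67.18], [-81.55, -5.21, 85.19], [-95.94, -0.36, 67.54]] [-0.12309274 61.63728375]
jaw [[-72.98, 36.46, 44.76], [-83.56, 36.42, 45.06], [-94.3, 36.44, 45.22], [-105.34, 36.62, 45.0], [-116.46, 36.64, 45.26], [-128.06, 36.98, 44.76]] [-9.83791014e-04  4.49123386e+01]
```

Apart from one outlier column in the depth data, the handle is level: 67.2–67.5 mm high along its length, against 67.5 mm when flat. I'm handing the job in.

```bash
python3 - <<'E'
from h import *
print(env.close_job())
E
```

```text
the job is handed in; nothing more can be done
None
```

The copper strip is clamped, and I handed the job in at about 21.7 s. No verdict came back.

**What I did:** I lowered the loop beyond the keeper's lip and drew it back under the lip until it met the post, which I felt as a force step of about 5 N. I then let go, and it stayed hooked by itself. After that I pressed the lever over with the closed fingers until it snapped flat, and backed the hand clear.

**Last checks:**
- **Lever:** the handle's upper face measured 67.2–67.5 mm high along its length, against 67.5 mm when flat. One depth column disagreed (85 mm); I took it as an outlier.
- **Loop:** the bar is under the lip, level with it along the clamp.
- **Jaw:** it has been drawn up about 16 mm.
- **Robot:** the hand is clear above the clamp. The punch looked undisturbed; I did not re-measure the other tools, but the arm did not go near them after its first approach.

**What went wrong on the way:**
- **Missed grasp:** the first grasp closed above the grip. The fingertips are about 28 mm higher than the reported tool point suggests.
- **Jam:** on the first pull the loop jammed, with up to 28 N sideways and 27 N upward at the wrist. I think the grip's stem was catching on a fingertip and the bar was being pressed onto the shoulders. I backed off, re-gripped closer to the fingertips, and the second try went smoothly. The camera showed no jaw movement from it.
- **Seat position:** the lip edge put the seat at about 70.7 mm along the clamp, but the bar met the post at about 72.7 mm. I did not resolve this and went by the contact.

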